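# Lock the hook rail onto the bench rack and hang up the pails

### The job

Push the rack's loose hook rail in until its two bolt heads sit in the cam discs, then use the screwdriver to turn both discs clockwise as far as they go, so that the rail is drawn tight against the shelf; hang nothing on it before that. Then stand the screwdriver back upright in its block and hang every pail by its handle, each on a hook of its own, upright and at rest. Leave the wash bottle and the bowl alone.

Things in the scene. Friction and masses are not known exactly. Their poses are not given: they have to be found in the camera images.
- rack: Birch-ply bench rack, fixed. Origin on the bench under the middle of the shelf's front edge; +x from that edge into the shelf (away from the robot), +y left along it, z up. Shelf 400 long (y), 170 deep (x), 30 mm thick, top at z = 185, on end panels 40 mm behind the edge. Jars at its back (x over 118, to z = 247). Rubber bumpers on the edge meet the rail at 4.5 mm and push back 2.5 to 4 N.
- rail (a joint): Hook rail's distance from the shelf edge, m: 0 flush, 0.03 towards the robot. Board 400 (y) x 20 (x) x 45 mm (z 140 to 185); slides on dowels, friction 1.5 N, stays where left, but springs back off the bumpers to 0.0045 if let go nearer with the cams open. At 0.005 or less its bolt heads are in the cams, which can catch them. Push its front at the middle, 45 mm from hooks 2 and 3.
- cam_left (a joint): Turn of the left cam disc, rad, growing clockwise seen from above, range -0.7 to a stop at 2.3. Starts open to the bolt (-0.6 to 0.2); from about 0.4 it catches the bolt head (or, with the rail too far out, bars its way) and draws the rail in, home at about 1.75; past 1.9 it is locked. Takes 0.02 to 0.08 N m; stays where left.
- cam_right (a joint): The same for the right cam disc.
- cam_left_slot (a point): Centre of the left disc's top face, level with the shelf top, at rack x = 30, y = +140 mm. Metal disc, 35 mm across, with a cross slot: two slots at right angles along the point's x and y (it turns with the disc), each 5.5 wide, 25 long, 8 mm deep. A black mark on the rim shows the mouth (point's -x).
- cam_right_slot (a point): The same for the right disc, at rack x = 30, y = -140 mm.
- hook1 (a point): Seat of steel hook 1 (1 to 4 from left to right, 90 mm apart): where the middle of a hanging pail's bar lies, 30.5 mm in front of the rail's front face, 8.5 mm above the middle of the 8 mm rod. The hook points to the robot and turns up; its end is 17 mm in front of the seat and 15 mm above it. Moves with the rail; axes as the rack's.
- hook2 (a point): Seat of steel hook 2 (1 to 4 from left to right, 90 mm apart): where the middle of a hanging pail's bar lies, 30.5 mm in front of the rail's front face, 8.5 mm above the middle of the 8 mm rod. The hook points to the robot and turns up; its end is 17 mm in front of the seat and 15 mm above it. Moves with the rail; axes as the rack's.
- hook3 (a point): Seat of steel hook 3 (1 to 4 from left to right, 90 mm apart): where the middle of a hanging pail's bar lies, 30.5 mm in front of the rail's front face, 8.5 mm above the middle of the 8 mm rod. The hook points to the robot and turns up; its end is 17 mm in front of the seat and 15 mm above it. Moves with the rail; axes as the rack's.
- hook4 (a point): Seat of steel hook 4 (1 to 4 from left to right, 90 mm apart): where the middle of a hanging pail's bar lies, 30.5 mm in front of the rail's front face, 8.5 mm above the middle of the 8 mm rod. The hook points to the robot and turns up; its end is 17 mm in front of the seat and 15 mm above it. Moves with the rail; axes as the rack's.
- driver: Stubby screwdriver standing in its block. Origin at the end of the blade, z up. Blade 14 wide (x), 3 mm thick (y); round 8 mm shank; from z = 28 to 86 mm a wooden handle of square section 24 x 24 mm, rounded edges, flats along x and y; best gripped 55 mm above the blade's end, fingers closing along y, where it tilts least in the hand. 90 g.
- driver_tip (a point): The end of the screwdriver's blade.
- block_hole0 (a point): Centre of the mouth of the hole in the screwdriver block, a dark wooden block 60 x 60 x 39 mm high fixed to the bench; hole 20 mm wide, vertical, right through. In place, the screwdriver's shank is in the hole, its handle rests on the block and the blade's end is 28 mm below the mouth (11 mm above the bench).
- pail1: Open metal pail, 72 mm across the rim, 60 at the foot, 75 high, wall 3 mm, with a fixed upright stirrup handle: wire legs at y = +36 and -36 mm rise to a straight wooden grip bar, 9 mm thick, along y (-29 to 29 mm), its middle 131 mm above the underside. Origin at the centre of the underside, z up. 110 to 200 g. Swings a few s after being hung; may be absent.
- pail2: Open metal pail, 72 mm across the rim, 60 at the foot, 75 high, wall 3 mm, with a fixed upright stirrup handle: wire legs at y = +36 and -36 mm rise to a straight wooden grip bar, 9 mm thick, along y (-29 to 29 mm), its middle 131 mm above the underside. Origin at the centre of the underside, z up. 110 to 200 g. Swings a few s after being hung; may be absent.
- pail3: Open metal pail, 72 mm across the rim, 60 at the foot, 75 high, wall 3 mm, with a fixed upright stirrup handle: wire legs at y = +36 and -36 mm rise to a straight wooden grip bar, 9 mm thick, along y (-29 to 29 mm), its middle 131 mm above the underside. Origin at the centre of the underside, z up. 110 to 200 g. Swings a few s after being hung; may be absent.
- pail4: Open metal pail, 72 mm across the rim, 60 at the foot, 75 high, wall 3 mm, with a fixed upright stirrup handle: wire legs at y = +36 and -36 mm rise to a straight wooden grip bar, 9 mm thick, along y (-29 to 29 mm), its middle 131 mm above the underside. Origin at the centre of the underside, z up. 110 to 200 g. Swings a few s after being hung; may be absent.
- pail1_bar (a point): Middle of pail1's grip bar; axes as the pail's (the bar runs along y).
- pail2_bar (a point): Middle of pail2's grip bar; axes as the pail's (the bar runs along y).
- pail3_bar (a point): Middle of pail3's grip bar; axes as the pail's (the bar runs along y).
- pail4_bar (a point): Middle of pail4's grip bar; axes as the pail's (the bar runs along y).
- washbottle: Bystander: white plastic wash bottle, 68 mm wide, 145 mm high with a thin nozzle to 215 mm. Origin at the centre of the underside.
- bowl: Bystander: plastic bowl in the blue tray, 120 mm wide, 55 mm high. Origin at the centre of the underside.
There are look-alikes about, which are no part of the job. Leave any green look-alike of the pail1 alone.

How it is judged:
By the outcome, as a careful person would: the job done as asked, in the order asked, and still so for the second after the job is handed in, with the robot touching nothing.
Of pail1, pail2, pail3, pail4 only 2 to 4 are there at a start; the rules pass over those that are not, and their reading is None.
At some moment in a run one of pail1, pail2, pail3, pail4 may be knocked a few centimetres aside while the robot is not near it.
It also fails if it takes over 210 s, if anything falls off the work surface, if the arm or the gripper's body presses on something with over 40 N, if the wrist force passes 120 N, or if a joint passes its speed limit or range.

### The arm

A 7-joint arm with a two-finger parallel gripper is mounted at the origin on the work surface. World frame = base frame: x ahead of the robot, y to its left, z up, the work surface at z = 0. Lengths are in m, angles in rad, forces in N, time in s.
With the tool pointing down it reaches from about 0.425 to 0.925 m from the base axis. Payload 6.8 kg.
Tool frame: the origin (TCP) lies at the very end of the fingers, on their centre line; the grasp point (between the pads) lies 19 mm behind it (r.tcp_to_grasp is the distance from the TCP to the grasp point, in m); z points along the fingers, y is the line along which they close (so a half turn about z gives the same grasp; the last joint's range is limited). The gripper opens to 85 mm and grips with 20 to 120 N. Pads are 22 mm wide; open, the fingers measure 114 mm over their backs; the gripper's body (76 mm by 85 mm) begins 54 mm behind the grasp point. The pads swing forward as they close: fully open they stand 13 mm farther back than shut.
Start: joints at [1.111, 0.477, 0.022, 1.555, -0.011, 1.109, -0.083], TCP at [0.233, -0.634, 0.231] pointing down, gripper open.
Joint ranges: [-2.96, 2.96], [-0.34, 2.1], [-1.41, 1.46], [0.24, 2.44], [-1.37, 4.51], [0.17, 1.92], [-2.96, 2.96]. Speed limits (rad/s): [2.39, 2.39, 3.14, 3.14, 3.14, 3.14, 3.14].

### API

Orientations are given as a rotation vector (axis times angle).
In Python, from bench import r gives the robot as it stands.
- The arm moves only by the tool step_arm, never from a script. Its argument "moves" is a list of rows, each a list of 7 numbers: the shift along the tool's x, y, z in mm, then the turn, a rotation vector about the tool's x, y, z in rad, then the finger opening in mm, from 0 to 85.4. A call has 1 to 8 rows; each row is the pose to reach, as a shift and turn from the pose commanded when the call began, along the tool's axes at that moment; what a row does not reach only later rows make up. A row lasts 1/10 s, in which the tool goes at most 50 mm and 8.59 degrees, less where a joint would pass 70% of its speed; a pose out of reach is approached as far as the arm can. A call with a gripper value outside its range is refused whole. The fingers move at their own pace and stop on an object; "grip_force" is the grip in N (left out, the last holds). Time passes only in rows, so rows that repeat a pose let the fingers close. It gives the time, the measured TCP pose, the force, the opening and the grip force at its end, in the units of the state.
- r.get_obs(): the state, without advancing time (a new reading comes with each control period).
- r.grab_frame(name): name is "scene" or "side" or "wrist"; returns a dict with "image" (420x560x3 uint8, red, green, blue), "depth" (420x560 float32, m along the optical axis (not along the pixel's ray), 0 where there is no reading), "mtx" (3x3 intrinsics, pixels), "rvec" (rotation vector, rad) and "tvec" (3), from world to camera coordinates, as OpenCV has them. Camera axes: x right, y down, z forward; pixel columns grow to the right and rows downward; lengths in m; the calibration is good to about 2 mm. A picture is of the moment at which its call begins.
- r.hand_in(): hands the job in; it is judged then, once.
The state is a dict: "clock": time; "joints": joint angles; "qvel": joint speeds; "tau": joint torques, N m; "tcp_pos": TCP position; "orientation": TCP orientation; "contact_force": force on the tool from outside, world axes, zero at the start; "moment": the same for the moment, N m; "grip_width": finger opening in m; "gripper_force": force on a finger pad.
Only numpy, scipy, OpenCV 4.12 (cv2) and the standard library are available. Lean on these libraries where they do the work, as an engineer would, in place of code of your own. Each camera call takes 0.05 s, during which the arm holds its last target. There are 200 camera calls.

## Working session

There is one attempt and no reset: what is moved stays moved. The work goes in short steps, Python scripts to look and compute and a tool call to move; the robot and the scene stay as the last step left them, time stands still between calls to the robot, and variables do not carry over. Pictures are saved under pics/ and viewed, at most 16 in all, crops included, and the job is handed in when it is done.

Besides the shell and the picture viewer there is one more tool, called as name(argument=value, ...), one argument or row to a line, values as JSON. step_arm: Moves the arm, as the interface text tells. Its arguments: {"type":"object","properties":{"moves":{"type":"array","items":{"type":"array","items":{"type":"number"}}},"grip_force":{"type":"number"}},"required":["moves"]}

```bash
mkdir -p pics; ls; cat > h.py <<'E'
import numpy as np, cv2
from bench import r
R=lambda v: cv2.Rodrigues(np.array(v,float))[0]
def grab(n,save=None):
    f=r.grab_frame(n)
    if save: cv2.imwrite('pics/'+save,f['image'][:,:,::-1])
    f['R']=R(f['rvec']); f['t']=np.array(f['tvec']).reshape(3); f['K']=np.array(f['mtx']); return f
def ray(f,u,v):
    d=f['R'].T@np.linalg.inv(f['K'])@np.array([u,v,1.]); return -f['R'].T@f['t'],d
def plane(f,u,v,z):
    c,d=ray(f,u,v); return c+d*(z-c[2])/d[2]
def world(f):
    D=f['depth']; v,u=np.mgrid[:D.shape[0],:D.shape[1]]
    P=np.stack([u,v,np.ones_like(u)],-1)@np.linalg.inv(f['K']).T*D[...,None]
    return (P-f['t'])@f['R']
def proj(f,p):
    q=f['K']@(f['R']@np.array(p,float)+f['t']); return q[:2]/q[2]
def shift(p,yaw=None):
    "world target TCP -> shift in tool axes (mm)"
    o=r.get_obs(); return np.round(1000*R(o['orientation']).T@(np.array(p)-o['tcp_pos']),1)
E
python3 - <<'E'
from h import *
o=r.get_obs(); print({k:np.round(v,3) for k,v in o.items()}); print(R(o['orientation']).round(3))
for n in('scene','side','wrist'):
    f=grab(n,n+'0.png'); np.savez(n+'0.npz',**f); print(n,(-f['R'].T@f['t']).round(3),f['R'][2].round(2),f['K'][0,0])
E
```

```text
pics
{'clock': np.float64(0.0), 'joints': array([ 1.111,  0.478,  0.022,  1.556, -0.012,  1.109, -0.083]), 'qvel': array([ 0.002, -0.   ,  0.001, -0.   ,  0.002, -0.   , -0.001]), 'tau': array([ 0.0000e+00, -5.9645e+01,  1.6080e+00, -2.8119e+01,  1.3000e-02,
        9.0000e-03, -0.0000e+00]), 'tcp_pos': array([ 0.232, -0.633,  0.23 ]), 'orientation': array([-3.091e+00, -5.490e-01,  1.000e-03]), 'contact_force': array([ 0.375, -0.182, -0.363]), 'moment': array([-0.018,  0.017, -0.036]), 'gripper_force': np.float64(0.0), 'grip_width': np.float64(0.085)}
[[ 0.939  0.345 -0.001]
 [ 0.345 -0.939  0.002]
 [-0.    -0.002 -1.   ]]
scene [ 0.883 -0.616  1.132] [-0.28  0.5  -0.82] 545.7553756018541
side [ 0.495 -0.67   0.717] [ 0.04  0.76 -0.65] 384.1313012278069
wrist [ 0.299 -0.609  0.373] [-0.26 -0.09 -0.96] 373.76067024255866
```

View pics/scene0.png

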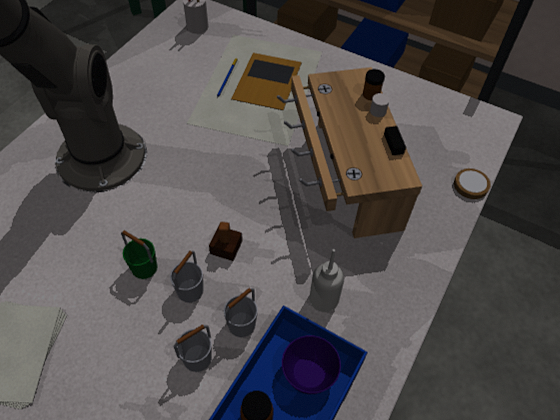

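View pics/side0.png

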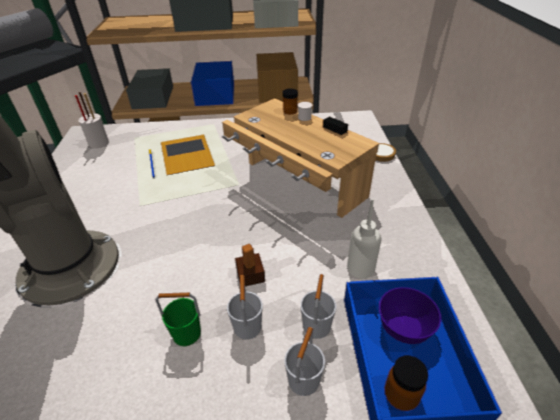

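Scene view: three grey pails at (187,280), (240,315) and (193,350). The green look-alike is at (140,255). The driver and block are at (226,240), the cam discs at (325,89) and (354,174), the loose rail in front of the shelf, and a shadow or grey rail on the bench at about (290,210). The bottle is at (328,282) and the bowl at (310,365).

```bash
python3 - <<'E'
from h import *
f=dict(np.load('scene0.npz')); W=world(f); im=f['image']
for n,(u,v) in dict(camL=(325,89),camR=(354,174),bench=(100,300)).items(): print(n,W[v,u].round(4),plane(f,u,v,.185).round(4))
# grey rail or shadow?
print('rail?',W[200:220:6,285:300:4,2].round(3))
hsv=cv2.cvtColor(im,cv2.COLOR_RGB2HSV)
z=W[...,2]; x=W[...,0]; y=W[...,1]
m=((z>.015)&(z<.2)&(f['depth']>0)).astype(np.uint8)
n,l,s,c=cv2.connectedComponentsWithStats(m)
for i in range(1,n):
    if s[i,4]>60:
        q=W[l==i]; print(s[i],q.min(0).round(3),q.max(0).round(3),np.median(im[l==i],0))
# crop composites
a=cv2.resize(im[60:215,265:425],None,fx=2.5,fy=2.5,interpolation=cv2.INTER_CUBIC)
b=cv2.resize(im[215:375,110:270],None,fx=2.5,fy=2.5,interpolation=cv2.INTER_CUBIC)
h=min(len(a),len(b)); cv2.imwrite('pics/crop1.png',np.hstack([a[:h],b[:h]])[:,:,::-1])
E
```

```text
camL [0.4766 0.371  0.1768] [0.4801 0.3625 0.185 ]
camR [0.6616 0.1501 0.184 ] [0.6619 0.1493 0.185 ]
bench [ 0.281  -0.3312  0.0016] [ 0.3787 -0.3774  0.185 ]
rail? [[-2.000e-03 -1.000e-03  1.000e-03  1.000e-03]
 [ 2.000e-03  3.000e-03  2.000e-03  1.000e-03]
 [ 0.000e+00  1.132e+00  5.000e-03 -0.000e+00]
 [ 1.000e-03  2.000e-03  0.000e+00 -0.000e+00]]
[183   0  25  31 640] [-0.126  0.559  0.015] [-0.058  0.622  0.109] [49. 46. 47.]
[516   0  14  12 102] [0.786 1.227 0.015] [0.816 1.263 0.059] [10. 10. 11.]
[  277    67   146   168 12700] [0.384 0.056 0.015] [0.805 0.501 0.2  ] [106.  81.  56.]
[  49   89   96   99 4190] [-0.11  -0.115  0.015] [0.122 0.116 0.2  ] [26. 24. 23.]
[455 168  36  29 745] [0.856 0.374 0.015] [0.945 0.466 0.027] [130. 130. 134.]
[209 221  33  38 771] [ 0.415 -0.104  0.015] [ 0.487 -0.034  0.101] [32. 16.  7.]
[121 230  36  47 991] [ 0.277 -0.249  0.015] [ 0.355 -0.177  0.141] [ 4. 25.  8.]
[170 250  34  51 945] [ 0.407 -0.247  0.015] [ 0.479 -0.168  0.142] [40. 39. 41.]
[ 310  254   35   56 1321] [ 0.683 -0.105  0.015] [ 0.75  -0.044  0.2  ] [55. 54. 53.]
[224 287  34  48 898] [ 0.552 -0.256  0.015] [ 0.624 -0.181  0.141] [40. 40. 41.]
[ 209  305  159  115 4077] [ 0.652 -0.433  0.015] [ 0.856 -0.157  0.071] [ 8. 11. 37.]
[174 324  38  46 938] [ 0.512 -0.367  0.015] [ 0.583 -0.295  0.14 ] [40. 40. 41.]
[240 390  34  30 835] [ 0.691 -0.4    0.023] [ 0.752 -0.344  0.097] [7. 7. 7.]
```

View pics/crop1.png

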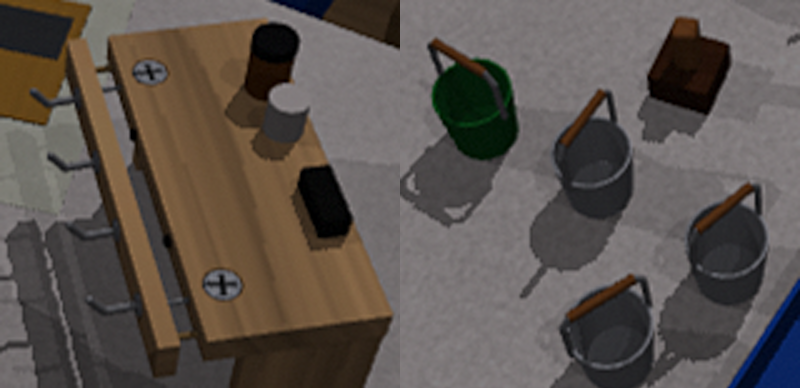

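The grey shape on the bench is only the rail's shadow (depth about 0). There are three grey pails, and the green one is excluded. Cam spacing measures 280 mm, which matches, and the rack yaw is about 40.5°. First I move to the rail.

```bash
cat >> h.py <<'E'
def go(p,yaw=None,obs=None):
    "print tool-axes shift (mm) and turn to reach TCP p, tool pointing down, tool x at yaw deg"
    o=r.get_obs(); Rc=R(o['orientation']); a=np.radians(yaw); x=np.array([np.cos(a),np.sin(a),0])
    Rt=np.column_stack([x,np.cross([0,0,-1],x),[0,0,-1]])
    w=cv2.Rodrigues(Rc.T@Rt)[0].ravel()
    print('go',np.round(1000*Rc.T@(np.array(p)-o['tcp_pos']),1),w.round(4))
def st():
    o=r.get_obs(); Rc=R(o['orientation']); print('t',round(float(o['clock']),2),'tcp',o['tcp_pos'].round(4),'yaw',np.degrees(np.arctan2(Rc[1,0],Rc[0,0])).round(2),'z',Rc[:,2].round(3),'q',o['joints'].round(2),'F',o['contact_force'].round(2),'w',round(float(o['grip_width']),4),o['gripper_force'])
E
python3 -c "
from h import *
go([.50,-.2,.28],75); go([.472,.1715,.28],130.5)"
```

```text
go [ 400.5 -314.6  -49. ] [-1.300e-03 -5.000e-04 -9.572e-01]
go [ 502.2 -673.   -48.6] [-1.0000e-03 -1.2000e-03 -1.9258e+00]
```

step_arm(
  moves=[
    [50,-40,-10,0,0,-0.12,85],
    [100,-79,-20,0,0,-0.24,85],
    [150,-118,-30,0,0,-0.36,85],
    [200,-157,-40,0,0,-0.48,85],
    [250,-196,-49,0,0,-0.6,85],
    [300,-236,-49,0,0,-0.72,85],
    [350,-275,-49,0,0,-0.84,85],
    [400,-315,-49,0,0,-0.957,85],
  ],
)

```text
clock: 0.95
tcp_pos: [0.4415, -0.2941, 0.2776]
orientation: [2.488, 1.918, -0.0]
contact_force: [1.1, -1.4, -0.2]
grip_width: 0.0846
gripper_force: 0.0
```

```bash
python3 -c "
from h import *
st(); go([.50,-.2,.28],75); go([.472,.1715,.28],130.5);f=grab('wrist','w1.png');np.savez('w1.npz',**f)"
```

```text
t 0.95 tcp [ 0.4415 -0.2941  0.2776] yaw 75.26 z [ 0.    -0.001 -1.   ] q [ 0.75  0.22 -0.33  1.83  0.08  1.11  0.14] F [ 1.06 -1.37 -0.18] w 0.0846 0.0
go [105.9  32.6  -2.5] [0.0005 0.0004 0.0045]
go [458.  -89.   -2.7] [ 2.000e-04  6.000e-04 -9.642e-01]
```

View pics/w1.png

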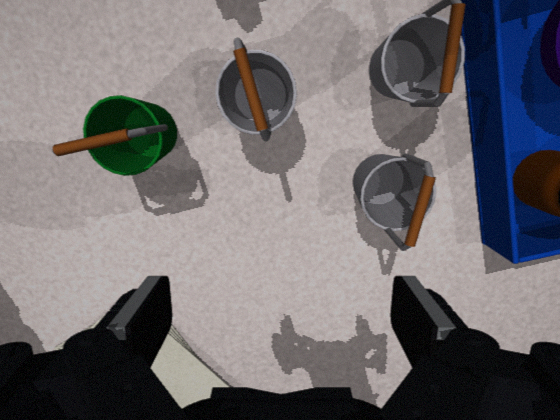

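The view shows pails with bars at (253,85), (452,45) and (420,212), and the green one at (110,140). I carry on to the rail front with closed fingers.

step_arm(
  moves=[
    [50,-5,0,0,0,-0.12,0],
    [100,-15,0,0,0,-0.24,0],
    [150,-25,0,0,0,-0.36,0],
    [200,-35,0,0,0,-0.48,0],
    [250,-45,0,0,0,-0.6,0],
    [300,-55,0,0,0,-0.72,0],
    [350,-65,0,0,0,-0.84,0],
    [400,-75,0,0,0,-0.96,0],
  ],
)

```text
clock: 1.8
tcp_pos: [0.4713, 0.1042, 0.2774]
orientation: [1.322, 2.849, -0.0]
contact_force: [1.2, -0.0, 0.4]
grip_width: 0.0001
gripper_force: 0.0
```

step_arm(
  moves=[
    [0,0,0,0,0,0,0],
    [0,0,0,0,0,0,0],
  ],
)

```text
clock: 2.0
tcp_pos: [0.4713, 0.1035, 0.277]
orientation: [-1.325, -2.848, 0.0]
contact_force: [0.0, -0.7, 0.2]
grip_width: 0.0003
gripper_force: 0.0
```

```bash
python3 -c "
from h import *
st(); go([.472,.1715,.15],130.5);f=grab('wrist','w2.png');np.savez('w2.npz',**f)"
```

```text
t 2.0 tcp [0.4713 0.1035 0.277 ] yaw 130.1 z [-0.001  0.    -1.   ] q [ 0.31  0.18 -0.73  1.91  0.13  1.11  0.23] F [ 0.03 -0.65  0.21] w 0.0003 0.0
go [ 51.5  44.4 127. ] [-0.0004 -0.0004 -0.007 ]
```

View pics/w2.png

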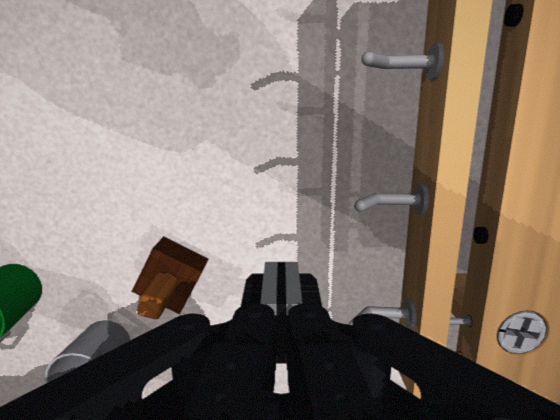

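The wrist view shows hooks 2, 3 and 4 at (395,60), (390,200) and (385,315), and the right cam at (520,332). I move between hooks 2 and 3 and go down.

step_arm(
  moves=[
    [40,0,0,0,0,-0.007,0],
    [51,20,0,0,0,-0.007,0],
    [51,44,0,0,0,-0.007,0],
    [51,44,40,0,0,-0.007,0],
    [51,44,80,0,0,-0.007,0],
    [51,44,115,0,0,-0.007,0],
    [51,44,123,0,0,-0.007,0],
    [51,44,123,0,0,-0.007,0],
  ],
)

```text
clock: 2.85
tcp_pos: [0.4722, 0.1683, 0.1535]
orientation: [-1.321, -2.849, 0.003]
contact_force: [0.2, 0.6, -0.5]
grip_width: 0.0001
gripper_force: 0.0
```

```bash
cat >> h.py <<'E'
O=np.array([.5482,.2364]); YR=40.5
def rk(p):
    a=np.radians(YR); d=np.array(p)[...,:2]-O; return np.stack([d@[np.cos(a),np.sin(a)],d@[-np.sin(a),np.cos(a)]],-1)
def wd(x,y,z): 
    a=np.radians(YR); return np.r_[O+x*np.array([np.cos(a),np.sin(a)])+y*np.array([-np.sin(a),np.cos(a)]),z]
E
python3 -c "
from h import *
st(); print(rk(r.get_obs()['tcp_pos']))
f=grab('scene','s1.png'); W=world(f); 
# top faces at z~.185
m=(abs(W[...,2]-.185)<.006)&(W[...,0]>.3)&(f['depth']>0)
q=rk(W[m]); 
for y in np.arange(-.18,.19,.06):
    s=q[abs(q[:,1]-y)<.008]; h,_=np.histogram(s[:,0],np.arange(-.08,.03,.004)); print(y.round(2),h)
"
```

```text
t 2.85 tcp [0.4722 0.1683 0.1535] yaw 130.25 z [-0.003 -0.001 -1.   ] q [ 0.13  0.38 -0.72  2.    0.32  0.88 -0.06] F [ 0.17  0.56 -0.51] w 0.0001 0.0
[-0.10199005 -0.00243924]
-0.18 [ 0  0  0  0  0  0  0  0  1 13  9 12  9 12  0  0  0  0  0  3 15  9 12 14
  7 11 11]
-0.12 [ 0  0  0  0  0  0  0  0  2 10 12 10  9 11  0  0  0  0  0  3 13  8 11  8
  9  7 10]
-0.06 [ 0  0  0  0  0  0  0  0  3 11  7 11 10  6  1  0  0  0  0  5 10 12 10  6
 11  8  8]
0.0 [ 0  0  0  0  0  0  0  0  2 11  7 12  6  9  1  0  0  0  0  6  8  8  6 10
  7  7  8]
0.06 [0 0 0 0 0 0 0 0 0 0 0 0 0 0 0 0 0 0 0 7 5 6 8 8 8 6 6]
0.12 [0 0 0 0 0 0 0 0 0 0 0 0 0 7 0 0 0 0 0 3 9 7 6 7 8 7 6]
0.18 [0 0 0 0 0 0 0 0 0 0 0 0 0 0 0 0 0 0 0 2 5 8 9 4 6 6 5]
```

step_arm(
  moves=[
    [2,15,0,0,0,0,0],
    [2,30,0,0,0,0,0],
    [2,40,0,0,0,0,0],
    [2,44,0,0,0,0,0],
    [2,48,0,0,0,0,0],
    [2,51,0,0,0,0,0],
    [2,54,0,0,0,0,0],
    [2,54,0,0,0,0,0],
  ],
)

```text
clock: 3.7
tcp_pos: [0.5126, 0.2067, 0.1542]
orientation: [1.318, 2.852, 0.001]
contact_force: [-0.2, -0.2, -0.2]
grip_width: -0.0004
gripper_force: 0.0
```

```bash
cat >> h.py <<'E'
def gap():
    f=grab('scene'); W=world(f); m=(abs(W[...,2]-.185)<.006)&(W[...,0]>.3)&(f['depth']>0); q=rk(W[m])
    out=[]
    for a,b in((-.19,-.15),(-.1,-.03),(-.03,.03)):
        s=q[(q[:,1]>a)&(q[:,1]<b)][:,0]; s=np.sort(s[(s>-.07)&(s<.03)]); d=np.diff(s); i=d.argmax(); out+=[s[0],s[i],s[i+1]]
    print('gap front/back/edge',np.round(out,4))
E
python3 -c "
from h import *
st(); print(rk(r.get_obs()['tcp_pos'])); gap()
"
```

```text
t 3.7 tcp [0.5126 0.2067 0.1542] yaw 130.39 z [ 0.  0. -1.] q [ 0.05  0.46 -0.7   1.89  0.36  0.93 -0.11] F [-0.18 -0.16 -0.16] w -0.0004 0.0
[-0.04633887  0.00056403]
gap front/back/edge [-0.0315 -0.0105 -0.0013 -0.0688 -0.0688 -0.0315 -0.0588 -0.0103 -0.0014]
```

step_arm(
  moves=[
    [0,2,0,0,0,0,0],
    [0,4,0,0,0,0,0],
    [0,5.5,0,0,0,0,0],
    [0,7,0,0,0,0,0],
    [0,7,0,0,0,0,0],
  ],
)

```text
clock: 4.25
tcp_pos: [0.5175, 0.2109, 0.1542]
orientation: [-1.318, -2.852, 0.001]
contact_force: [-2.4, -2.1, 1.5]
grip_width: 0.0
gripper_force: 1.6
```

```bash
python3 -c "
from h import *
st(); print(rk(r.get_obs()['tcp_pos'])); gap()
"
```

```text
t 4.25 tcp [0.5175 0.2109 0.1542] yaw 130.39 z [-0.001 -0.001 -1.   ] q [ 0.04  0.46 -0.69  1.87  0.37  0.93 -0.11] F [-2.36 -2.09  1.47] w 0.0 1.5956635773181915
[-0.03987928  0.00056459]
gap front/back/edge [-0.0252 -0.0043 -0.0013 -0.0694 -0.0643 -0.026  -0.052  -0.0322 -0.0294]
```

step_arm(
  moves=[
    [0,1,0,0,0,0,0],
    [0,2,0,0,0,0,0],
    [0,2,0,0,0,0,0],
  ],
)

```text
clock: 4.6
tcp_pos: [0.5188, 0.212, 0.1541]
orientation: [-1.318, -2.851, 0.002]
contact_force: [-4.2, -2.8, 2.9]
grip_width: -0.0002
gripper_force: 2.4
```

```bash
python3 -c "
from h import *
st(); print(rk(r.get_obs()['tcp_pos'])); gap()
"
```

```text
t 4.6 tcp [0.5188 0.212  0.1541] yaw 130.39 z [-0.001 -0.001 -1.   ] q [ 0.04  0.47 -0.69  1.87  0.37  0.94 -0.12] F [-4.18 -2.85  2.88] w -0.0002 2.4135672301054
[-0.03817079  0.00053874]
gap front/back/edge [-0.0237 -0.0026 -0.0016 -0.0699 -0.0615 -0.0238 -0.0504 -0.0297 -0.0264]
```

step_arm(
  moves=[
    [0,-1,0,0,0,0,0],
    [0,-4,0,0,0,0,0],
    [0,-15,0,0,0,0,0],
    [0,-50,0,0,0,0,0],
    [0,-70,-20,0,0,0,0],
    [-40,-80,-60,0,0,0,0],
    [-80,-90,-100,0,0,0,50],
    [-120,-100,-130,0,0,0,85],
  ],
)

```text
clock: 5.45
tcp_pos: [0.5152, 0.0666, 0.2766]
orientation: [1.315, 2.851, 0.001]
contact_force: [0.9, 0.1, -0.1]
grip_width: 0.0282
gripper_force: 0.0
```

```bash
python3 - <<'E'
from h import *
st(); gap()
f=grab('wrist','w3.png'); np.savez('w3.npz',**f); W=world(f)
m=(W[...,2]>.06)&(W[...,2]<.11)&(f['depth']>0)&(abs(W[...,0]-.45)<.06)&(abs(W[...,1]+.07)<.06)
print(m.sum()); q=W[m]; print(q.min(0),q.max(0))
t=W[m&(W[...,2]>.09)]; print(len(t),t.mean(0)); 
uv=np.argwhere(m)[:,::-1]; print(uv.min(0),uv.max(0))
E
```

```text
t 5.45 tcp [0.5152 0.0666 0.2766] yaw 130.49 z [ 0.002  0.    -1.   ] q [ 0.37  0.25 -0.73  1.83  0.18  1.12  0.29] F [ 0.89  0.12 -0.09] w 0.0282 0.0
gap front/back/edge [-0.0253 -0.0048 -0.0011 -0.0689 -0.066  -0.0263 -0.0254 -0.0033 -0.0011]
1021
[ 0.43541307 -0.08168428  0.0600971 ] [ 0.46310064 -0.05486651  0.09886323]
614 [ 0.44955639 -0.06679739  0.09563137]
[119 217] [157 253]
```

View pics/w3.png

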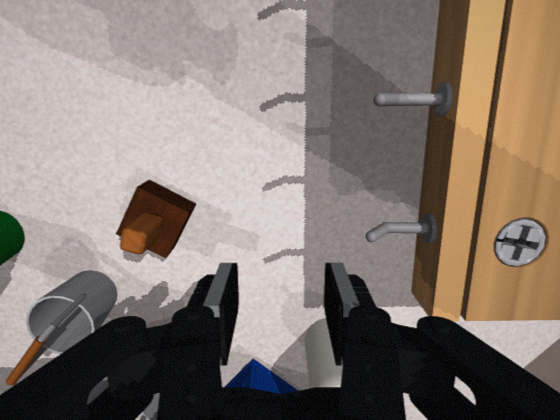

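Wrist view: the driver handle is at (140,232) in its block and the right cam at (521,242) with its cross visible. The rail is now close in, with a gap of about 4 mm.

```bash
cat >> h.py <<'E'
def rect(q):
    c,s,a=cv2.minAreaRect((q[:,:2]*1000).astype(np.float32)); return np.round(c,1),np.round(s,1),round(a,1)
def cam(f,c,name,half=.022,n=440):
    "rectified top view at z=.185: columns = world x, rows = world y (up)"
    g=np.linspace(-half,half,n); X,Y=np.meshgrid(c[0]+g,c[1]-g)
    P=np.stack([X,Y,np.full_like(X,.185)],-1)@f['R'].T+f['t']; q=P@f['K'].T; q=(q[...,:2]/q[...,2:]).astype(np.float32)
    im=cv2.remap(f['image'],q[...,0],q[...,1],cv2.INTER_CUBIC); cv2.imwrite('pics/'+name,im[:,:,::-1]); return im
def cross(im,half=.022):
    "disc centre offset (m) and slot angle (deg mod 90) from a rectified view"
    n=len(im); s=im.max(2).astype(int)-im.min(2); sat=(s<0.25*im.max(2)).astype(np.uint8)
    k,l,st_,c=cv2.connectedComponentsWithStats(cv2.morphologyEx(sat,cv2.MORPH_CLOSE,np.ones((25,25))))
    i=1+st_[1:,4].argmax(); (cx,cy),rad=cv2.minEnclosingCircle(np.argwhere(l==i)[:,::-1].astype(np.float32))
    g=im.mean(2); px=n/(2*half); yy,xx=np.mgrid[:n,:n]; rr=np.hypot(xx-cx,yy-cy)/px
    w=(rr>.005)&(rr<.0115); th=-np.arctan2(yy-cy,xx-cx); d=np.clip(np.median(g[w])-g,0,None)*w
    a=np.degrees(np.angle((d*np.exp(4j*th)).sum()))/4
    return (np.array([cx-n/2,n/2-cy])/px*1000).round(1),(2*rad/px*1000).round(1),a.round(1)
E
python3 - <<'E'
from h import *
f=dict(np.load('w3.npz')); W=world(f); d=f['depth']>0
n=(abs(W[...,0]-.45)<.06)&(abs(W[...,1]+.067)<.06)&d
print('top',rect(W[n&(abs(W[...,2]-.097)<.004)]),'block',rect(W[n&(abs(W[...,2]-.039)<.004)]))
s=dict(np.load('scene0.npz'));Ws=world(s);n=(abs(Ws[...,0]-.45)<.06)&(abs(Ws[...,1]+.067)<.06)
print('scene top',rect(Ws[n&(abs(Ws[...,2]-.097)<.005)]))
c=plane(f,521,242,.185); print(c, wd(.03,-.14,0)); print(cross(cam(f,c,'camR.png')))
for nm,c2 in(('camLs.png',(.4801,.3625)),('camRs.png',(.6619,.1493))): print(cross(cam(s,c2,nm)))
a=[cv2.imread('pics/'+x) for x in('camR.png','camLs.png','camRs.png')]; cv2.imwrite('pics/c3.png',cv2.resize(np.hstack(a),(780,260)))
E
```

```text
top (array([449.1, -68.7]), array([23.6, 23.7]), 26.2) block (array([449.1, -69.2]), array([60.4, 61. ]), 11.2)
scene top (array([450.5, -68.7]), array([23.4, 25.9]), 26.0)
[0.65964005 0.15066631 0.185     ] [0.66193491 0.14942661 0.        ]Traceback (most recent call last):
  File "<stdin>", line 7, in <module>
  File "h.py", line 55, in cross
    return (np.array([cx-n/2,n/2-cy])/px*1000).round(1),(2*rad/px*1000).round(1),a.round(1)
                                                        ^^^^^^^^^^^^^^^^^^^^^
AttributeError: 'float' object has no attribute 'round'
```

```bash
sed -i 's/(2\*rad\/px\*1000).round(1),a.round(1)/round(2*rad\/px*1000,1),round(float(a),1)/' h.py
python3 - <<'E'
from h import *
f=dict(np.load('w3.npz'));s=dict(np.load('scene0.npz'))
print(cross(cam(f,(.6596,.1507),'camR.png')))
for nm,c2 in(('camLs.png',(.4801,.3625)),('camRs.png',(.6619,.1493))): print(cross(cam(s,c2,nm)))
a=[cv2.imread('pics/'+x) for x in('camR.png','camLs.png','camRs.png')]; cv2.imwrite('pics/c3.png',cv2.resize(np.hstack(a),(780,260)))
go([.4493,-.0687,.16],116)
E
```

```text
(array([-0.6, -0.8]), 35.2, 30.1)
(array([-2. ,  1.2]), 36.9, 42.0)
(array([-1.5,  1.1]), 36.1, 30.8)
go [ -54.4 -138.2  118.1] [0.0065 0.006  0.242 ]
```

View pics/c3.png

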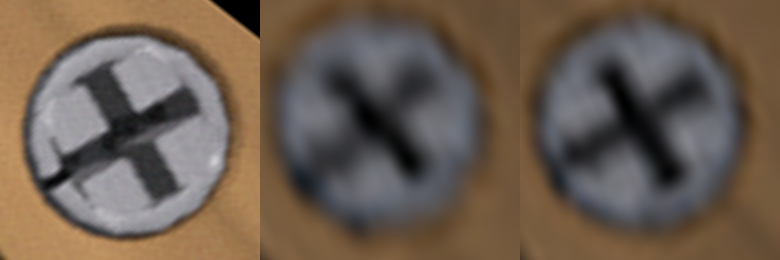

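Rectified cams (right from wrist, left and right from scene): the right slot is at 30°, the left at 42°, and the black mark is lower left on both, so both discs are open. Now I grasp the driver.

step_arm(
  moves=[
    [-20,-45,20,0,0,0.1,60],
    [-40,-90,40,0,0,0.2,60],
    [-54,-138,70,0,0,0.242,60],
    [-54,-138,110,0,0,0.242,60],
    [-54,-138,118,0,0,0.242,60],
    [-54,-138,118,0,0,0.242,60],
  ],
)

```text
clock: 6.15
tcp_pos: [0.4444, -0.0621, 0.1559]
orientation: [-1.65, -2.67, 0.0]
contact_force: [1.2, -0.1, 1.5]
grip_width: 0.0601
gripper_force: 0.0
```

```bash
python3 -c "
from h import *
st(); go([.4493,-.0687,.047],116)
f=grab('wrist','w4.png'); W=world(f); n=(abs(W[...,0]-.45)<.06)&(abs(W[...,1]+.067)<.06)&(f['depth']>0)
print('top',rect(W[n&(abs(W[...,2]-.097)<.003)]))"
```

```text
t 6.15 tcp [ 0.4444 -0.0621  0.1559] yaw 116.59 z [-0.002  0.001 -1.   ] q [ 0.54  0.26 -0.61  2.12  0.2   0.82  0.27] F [ 1.19 -0.1   1.52] w 0.0601 0.0
go [ -8.3   1.6 108.9] [-0.0016 -0.0023  0.0103]
top (array([448.8, -68.3]), array([22.8, 23.1]), 23.3)
```

step_arm(
  moves=[
    [-8,1.5,30,0,0,0.02,60],
    [-8,1.5,60,0,0,0.02,60],
    [-8,1.5,90,0,0,0.02,60],
    [-8,1.5,108,0,0,0.02,60],
    [-8,1.5,109,0,0,0.02,60],
    [-8,1.5,109,0,0,0.02,60],
  ],
)

```text
clock: 6.8
tcp_pos: [0.4521, -0.0686, 0.049]
orientation: [1.676, 2.655, 0.003]
contact_force: [-0.1, -0.7, 0.4]
grip_width: 0.0595
gripper_force: 0.0
```

```bash
python3 -c "
from h import *
st(); go([.449,-.0685,.047],115.5)"
```

```text
t 6.8 tcp [ 0.4521 -0.0686  0.049 ] yaw 115.48 z [ 0.003  0.    -1.   ] q [ 0.44  0.45 -0.51  2.18  0.39  0.59  0.09] F [-0.13 -0.7   0.37] w 0.0595 0.0
go [ 1.4 -2.8  2. ] [ 0.0024  0.0008 -0.0003]
```

step_arm(
  grip_force=60,
  moves=[
    [1.5,-3,2,0,0,0,40],
    [1.5,-3,2,0,0,0,20],
    [1.5,-3,2,0,0,0,15],
    [1.5,-3,2,0,0,0,15],
    [1.5,-3,2,0,0,0,15],
  ],
)

```text
clock: 7.3
tcp_pos: [0.4473, -0.0697, 0.0466]
orientation: [1.679, 2.654, 0.0]
contact_force: [-2.3, 0.7, 7.6]
grip_width: 0.0233
gripper_force: 58.4
```

```bash
python3 -c "
from h import *
st()"
```

```text
t 7.3 tcp [ 0.4473 -0.0697  0.0466] yaw 115.37 z [ 0.001 -0.001 -1.   ] q [ 0.44  0.45 -0.5   2.19  0.39  0.58  0.09] F [-2.28  0.73  7.58] w 0.0233 58.38136553764343
```

step_arm(
  moves=[
    [0,0,-20,0,0,0,15],
    [0,0,-45,0,0,0,15],
    [0,0,-90,0,0,0,15],
    [0,0,-135,0,0,-0.12,15],
    [0,0,-180,0,0,-0.24,15],
    [0,0,-210,0,0,-0.36,15],
    [0,0,-213,0,0,-0.48,15],
    [0,0,-213,0,0,-0.6,15],
  ],
)

```text
clock: 8.1
tcp_pos: [0.4474, -0.0698, 0.2605]
orientation: [0.812, 3.031, -0.001]
contact_force: [-0.5, 0.1, -1.4]
grip_width: 0.0231
gripper_force: 59.2
```

```bash
python3 -c "
from h import *
st(); go([.6593,.1502,.26],210)"
```

```text
t 8.1 tcp [ 0.4474 -0.0698  0.2605] yaw 150.02 z [ 0.003 -0.002 -1.   ] q [ 0.7   0.13 -0.73  1.99  0.11  1.05  0.97] F [-0.54  0.09 -1.44] w 0.0231 59.24771189689636
go [-73.6 296.5   0.9] [-0.0018  0.0036 -1.0469]
```

step_arm(
  moves=[
    [-10,40,0,0,0,-0.13,15],
    [-20,80,0,0,0,-0.26,15],
    [-30,120,0,0,0,-0.39,15],
    [-40,160,0,0,0,-0.52,15],
    [-50,200,0,0,0,-0.65,15],
    [-60,240,0,0,0,-0.78,15],
    [-67,270,0,0,0,-0.91,15],
    [-73,296,0,0,0,-1.045,15],
  ],
)

```text
clock: 8.9
tcp_pos: [0.6596, 0.1507, 0.2586]
orientation: [0.812, -3.035, -0.001]
contact_force: [0.2, 0.3, -0.5]
grip_width: 0.0234
gripper_force: 59.3
```

step_arm(
  moves=[
    [0,0,0,0,0,0,15],
    [0,0,0,0,0,0,15],
  ],
)

```text
clock: 9.1
tcp_pos: [0.6585, 0.1494, 0.2583]
orientation: [0.802, -3.037, -0.0]
contact_force: [0.7, -0.1, -1.5]
grip_width: 0.0231
gripper_force: 59.3
```

```bash
python3 -c "
from h import *
st(); go([.6593,.1502,.26],210)
f=grab('wrist','w5.png'); np.savez('w5.npz',**f); print(proj(f,[.6593,.1502,.185]),proj(f,r.get_obs()['tcp_pos']),proj(f,r.get_obs()['tcp_pos']-[0,0,.0356]))
s=grab('side'); np.savez('sd5.npz',**s); 
a=cv2.resize(f['image'],(420,315)); u,v=proj(s,[.6593,.1502,.21]).astype(int); b=cv2.resize(s['image'][v-40:v+40,u-40:u+40],(315,315),interpolation=cv2.INTER_CUBIC); cv2.imwrite('pics/c5.png',np.hstack([a,b])[:,:,::-1]);print(u,v)
"
```

```text
t 9.1 tcp [0.6585 0.1494 0.2583] yaw -150.43 z [-0.001  0.    -1.   ] q [ 0.26  0.61 -0.89  1.48  0.48  1.29  1.41] F [ 0.68 -0.08 -1.46] w 0.0231 59.345279932022095
go [-1.1  0.3 -1.7] [ 0.0005 -0.0008 -0.0075]
[281.19194412 228.09928228] [278.84345586 279.4569541 ] [279.17948294 248.40061596]
327 146
```

View pics/c5.png

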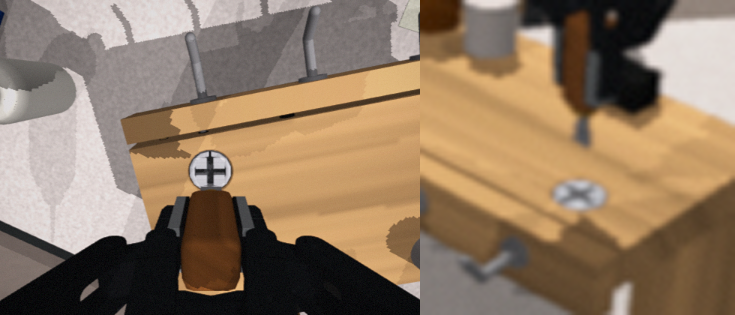

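```bash
python3 -c "
from h import *
f=dict(np.load('w5.npz')); s=dict(np.load('sd5.npz'))
c=cross(cam(f,(.6593,.1502),'x.png')); print(c)
g=s['image'][120:160,310:345].astype(int); 
for z in(.2227,.231,.24): print(proj(s,[.6585,.1494,z]))
print(s['image'][136:146,320:338].mean(2).astype(int))
print((s['image'].max(2).astype(int)-s['image'].min(2))[136:146,320:338])
"
```

```text
(array([ 0.4, -0. ]), 36.3, 30.3)
[327.84458984 141.93469255]
[328.039829   138.98781366]
[328.25406983 135.75412945]
[[164 165 167 167 169 164 141 102  79  97 141 167 173 170 163 159 151 135]
 [158 161 164 167 167 158 128  97  83 103 147 169 173 173 172 171 170 161]
 [146 151 156 161 163 150 118  90  82 100 143 166 171 172 173 174 172 171]
 [141 143 147 151 154 146 114  85  77  92 130 159 168 170 171 172 172 173]
 [144 141 140 141 142 130 105  85  80  89 125 156 167 168 168 169 171 171]
 [150 145 142 139 137 126 107  91  83  90 123 156 164 167 167 168 169 172]
 [155 152 150 147 144 136 127 112  98  97 124 152 162 165 166 167 167 166]
 [157 157 154 151 149 145 140 134 122 119 135 151 159 161 162 165 166 167]
 [158 159 157 155 155 152 149 145 140 136 140 144 149 155 158 160 163 166]
 [161 159 158 158 156 156 153 153 150 146 145 141 140 144 147 153 156 160]]
[[102 105 104 105 104 101  78  39  16  38  86 104 107 105 103 100  98  89]
 [100 101 103 103 104  91  56  16   2  34  86 106 108 107 108 106 104 102]
 [ 96  98 100 102 100  88  50   8   1  31  82 103 106 106 106 107 108 106]
 [ 91  93  95  96  99  81  44   6   3  19  66  96 105 107 106 107 107 107]
 [ 94  93  92  93  90  70  33   4   5  14  61  93 103 104 106 106 107 107]
 [ 96  95  94  92  87  69  39  10   2  12  61  94 103 104 102 103 106 104]
 [ 99  98  96  94  93  86  73  49  23  23  63  93 103 104 103 102 105 105]
 [102 100 101  98  98  94  93  81  65  59  79  96 101 102 103 102 103 102]
 [100 101 101 101 100  99  97  94  89  89  91  94  97  99 100 102 101 102]
 [100 101 100 101 101 102 100  98  95  95  94  93  94  93  96  99  99 101]]
```

Wrist and side views: the disc is at (280,228) with its cross square to the tool, and the tip is directly above within 1 mm. I insert the blade.

step_arm(
  moves=[
    [-1.3,0.2,10,0,0,-0.01,15],
    [-1.3,0.2,25,0,0,-0.01,15],
    [-1.3,0.2,33,0,0,-0.01,15],
    [-1.3,0.2,36,0,0,-0.01,15],
    [-1.3,0.2,39,0,0,-0.01,15],
    [-1.3,0.2,42,0,0,-0.01,15],
    [-1.3,0.2,42,0,0,-0.01,15],
  ],
)

```text
clock: 9.9
tcp_pos: [0.6598, 0.1502, 0.2164]
orientation: [0.819, -3.033, -0.0]
contact_force: [-0.4, 0.1, -1.0]
grip_width: 0.0232
gripper_force: 59.3
```

```bash
python3 -c "
from h import *
st(); go([.6597,.1502,.2145],210.3)"
```

```text
t 9.9 tcp [0.6598 0.1502 0.2164] yaw -149.79 z [-0. -0. -1.] q [ 0.26  0.64 -0.88  1.52  0.51  1.22  1.4 ] F [-0.4   0.08 -0.98] w 0.0232 59.34531390666962
go [0.1 0.1 1.9] [ 0.0001 -0.0002 -0.0016]
```

step_arm(
  moves=[
    [0,0,2,0,0,0,15],
    [0,0,2,0,0,0.1,15],
    [0,0,2,0,0,0.2,15],
    [0,0,2,0,0,0.3,15],
    [0,0,2,0,0,0.4,15],
    [0,0,2,0,0,0.5,15],
    [0,0,2,0,0,0.6,15],
    [0,0,2,0,0,0.7,15],
  ],
)

```text
clock: 10.7
tcp_pos: [0.6592, 0.1502, 0.2144]
orientation: [-0.277, -3.128, 0.001]
contact_force: [-1.7, -0.0, -2.0]
grip_width: 0.0231
gripper_force: 59.3
```

```bash
python3 -c "
from h import *
st(); print(r.get_obs()['moment']);gap()"
```

```text
t 10.7 tcp [0.6592 0.1502 0.2144] yaw 169.89 z [-0.001 -0.    -1.   ] q [ 0.17  0.6  -0.72  1.53  0.41  1.18  0.76] F [-1.68 -0.01 -1.97] w 0.0231 59.27586257457733
[-0.02705056  0.41146508 -0.00199052]
gap front/back/edge [-0.0258 -0.0045 -0.001  -0.0692 -0.0642 -0.0256 -0.0258 -0.0046 -0.0012]
```

step_arm(
  moves=[
    [0,0,0,0,0,0.1,15],
    [0,0,0,0,0,0.2,15],
    [0,0,0,0,0,0.3,15],
    [0,0,0,0,0,0.4,15],
    [0,0,0,0,0,0.5,15],
    [0,0,0,0,0,0.6,15],
    [0,0,0,0,0,0.7,15],
    [0,0,0,0,0,0.8,15],
  ],
)

```text
clock: 11.55
tcp_pos: [0.6598, 0.1503, 0.2144]
orientation: [1.47, 2.776, 0.0]
contact_force: [-0.0, -0.7, -3.1]
grip_width: 0.0234
gripper_force: 59.1
```

```bash
python3 -c "
from h import *
st(); print(r.get_obs()['moment']);gap()"
```

```text
t 11.55 tcp [0.6598 0.1503 0.2144] yaw 124.19 z [ 0. -0. -1.] q [ 0.06  0.55 -0.55  1.54  0.31  1.14  0.04] F [-0.03 -0.73 -3.11] w 0.0234 59.118377566337585
[-0.02226647  0.00898733  0.10849124]
gap front/back/edge [-0.0239 -0.0029 -0.0014 -0.0695 -0.0614 -0.0268 -0.0236 -0.0025 -0.0015]
```

Rail is being drawn in. I continue towards the stop.

step_arm(
  moves=[
    [0,0,0,0,0,0.1,15],
    [0,0,0,0,0,0.2,15],
    [0,0,0,0,0,0.3,15],
    [0,0,0,0,0,0.4,15],
    [0,0,0,0,0,0.5,15],
    [0,0,0,0,0,0.58,15],
    [0,0,0,0,0,0.62,15],
    [0,0,0,0,0,0.62,15],
  ],
)

```text
clock: 12.4
tcp_pos: [0.6603, 0.15, 0.2145]
orientation: [2.242, 2.199, 0.001]
contact_force: [0.8, -0.6, -2.0]
grip_width: 0.0235
gripper_force: 59.1
```

```bash
python3 -c "
from h import *
st(); print(r.get_obs()['moment']);gap()"
```

```text
t 12.4 tcp [0.6603 0.15   0.2145] yaw 88.89 z [ 0.001 -0.    -1.   ] q [-0.03  0.53 -0.42  1.54  0.23  1.12 -0.51] F [ 0.8  -0.59 -1.97] w 0.0235 59.08633053302765
[-0.19803375 -0.43749539  0.08060944]
gap front/back/edge [-0.0217  0.0222  0.0229 -0.0693 -0.0617 -0.0236 -0.0217  0.0231  0.0261]
```

step_arm(
  moves=[
    [0,0,0,0,0,0.06,15],
    [0,0,0,0,0,0.12,15],
    [0,0,0,0,0,0.18,15],
    [0,0,0,0,0,0.18,15],
  ],
)

```text
clock: 12.85
tcp_pos: [0.6603, 0.1499, 0.2145]
orientation: [2.432, 1.988, 0.001]
contact_force: [2.7, 0.2, -4.4]
grip_width: 0.0235
gripper_force: 59.1
```

```bash
python3 -c "
from h import *
st(); print(r.get_obs()['moment'])"
```

```text
t 12.85 tcp [0.6603 0.1499 0.2145] yaw 78.53 z [ 0.001 -0.    -1.   ] q [-0.05  0.52 -0.38  1.55  0.21  1.11 -0.68] F [ 2.66  0.24 -4.39] w 0.0235 59.075244069099426
[-0.24635632 -0.58241581  0.01494686]
```

step_arm(
  moves=[
    [0,0,0,0,0,0.05,15],
    [0,0,0,0,0,0.1,15],
    [0,0,0,0,0,0.15,15],
    [0,0,0,0,0,0.15,15],
  ],
)

```text
clock: 13.25
tcp_pos: [0.6603, 0.1498, 0.2145]
orientation: [2.573, 1.801, 0.001]
contact_force: [2.9, -1.3, -4.2]
grip_width: 0.0236
gripper_force: 59.0
```

```bash
python3 -c "
from h import *
st(); print(r.get_obs()['moment'],r.get_obs()['tau'].round(2))"
```

```text
t 13.25 tcp [0.6603 0.1498 0.2145] yaw 69.98 z [ 0.001 -0.    -1.   ] q [-0.08  0.52 -0.35  1.55  0.19  1.11 -0.81] F [ 2.94 -1.29 -4.19] w 0.0236 59.03784513473511
[-0.30282503 -0.79677248  0.20078324] [ -1.13 -63.51  -5.21 -27.92  -0.88   0.77  -0.63]
```

step_arm(
  moves=[
    [0,0,0,0,0,-0.06,15],
    [0,0,0,0,0,-0.12,15],
    [0,0,-8,0,0,-0.12,15],
    [0,0,-20,0,0,-0.12,15],
    [0,0,-45,0,0,-0.12,15],
    [0,0,-46,0,0,-0.12,15],
  ],
)

```text
clock: 13.85
tcp_pos: [0.6618, 0.1515, 0.2657]
orientation: [2.462, 1.948, 0.011]
contact_force: [0.1, 0.3, -0.4]
grip_width: 0.0232
gripper_force: 59.6
```

```bash
python3 -c "
from h import *
st(); gap(); go(wd(.03,.14,.26)+[-.0015,.001,0],210)
f=grab('wrist'); print(cross(cam(f,(.6597,.1502),'x1.png')))
f=grab('scene'); print(cross(cam(f,(.6604,.1504),'x2.png')))
print(cross(cam(f,(.4781,.3637),'x3.png')))
a=[cv2.imread('pics/'+x) for x in('x1.png','x2.png','x3.png')]; cv2.imwrite('pics/c6.png',cv2.resize(np.hstack(a),(780,260)))
"
```

```text
t 13.85 tcp [0.6618 0.1515 0.2657] yaw 76.72 z [ 0.007  0.003 -1.   ] q [-0.06  0.48 -0.38  1.49  0.19  1.2  -0.69] F [ 0.14  0.26 -0.39] w 0.0232 59.611101150512695
gap front/back/edge [-0.022   0.0212  0.0219 -0.0692 -0.0613 -0.0229 -0.0223  0.0182  0.019 ]
go [ 164.5 -226.4    3.5] [ 0.0057  0.0036 -2.3262]
(array([ 0.5, -1.2]), 37.5, -1.1)
(array([-0.2, -0.2]), 36.3, -1.5)
(array([-0. , -0.1]), 36.8, 41.8)
```

View pics/c6.png

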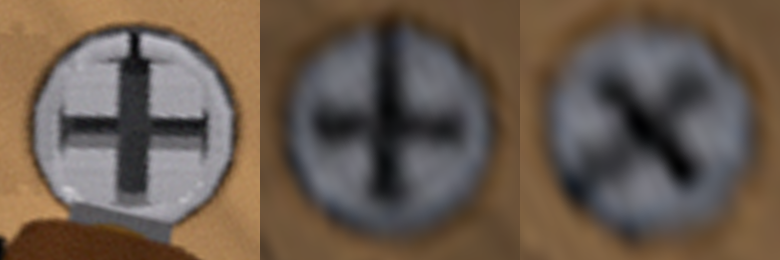

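Right disc's mark is now at 88.7°, which is a turn of 2.30 rad, at its stop. Left disc is still at 42°.

step_arm(
  moves=[
    [20,-28,0,0,0,-0.13,15],
    [40,-56,0,0,0,-0.26,15],
    [60,-84,0,0,0,-0.39,15],
    [80,-112,0,0,0,-0.52,15],
    [100,-140,0,0,0,-0.65,15],
    [120,-168,0,0,0,-0.78,15],
    [140,-196,0,0,0,-0.91,15],
    [160,-222,0,0,0,-1.04,15],
  ],
)

```text
clock: 14.8
tcp_pos: [0.4789, 0.3575, 0.2597]
orientation: [-1.161, -2.919, 0.002]
contact_force: [0.2, -0.3, -0.5]
grip_width: 0.0235
gripper_force: 59.6
```

step_arm(
  moves=[
    [0,0,0,0,0,-0.13,15],
    [0,0,0,0,0,-0.26,15],
    [0,0,0,0,0,-0.39,15],
    [0,0,0,0,0,-0.52,15],
    [0,0,0,0,0,-0.65,15],
    [0,0,0,0,0,-0.78,15],
    [0,0,0,0,0,-0.91,15],
    [0,0,0,0,0,-1.04,15],
  ],
)

```text
clock: 15.6
tcp_pos: [0.4802, 0.3564, 0.2596]
orientation: [0.442, -3.109, 0.001]
contact_force: [0.3, 0.4, -0.8]
grip_width: 0.0234
gripper_force: 59.6
```

```bash
python3 -c "
from h import *
st(); go([.4781,.3637,.26],222)"
```

```text
t 15.6 tcp [0.4802 0.3564 0.2596] yaw -163.8 z [-0.001 -0.001 -1.   ] q [-0.08  0.47 -0.9   1.67  0.39  1.2   0.78] F [ 0.32  0.39 -0.82] w 0.0234 59.57290828227997
go [-0.   7.5 -0.4] [-2.000e-04 -1.700e-03 -4.504e-01]
```

step_arm(
  moves=[
    [0,2,0,0,0,-0.12,15],
    [0,4,0,0,0,-0.24,15],
    [0,7,0,0,0,-0.36,15],
    [0,7.5,0,0,0,-0.45,15],
    [0,7.5,0,0,0,-0.45,15],
    [0,7.5,0,0,0,-0.45,15],
  ],
)

```text
clock: 16.2
tcp_pos: [0.4784, 0.3637, 0.2599]
orientation: [1.113, -2.937, 0.0]
contact_force: [0.3, -0.6, -1.4]
grip_width: 0.0235
gripper_force: 59.6
```

```bash
python3 -c "
from h import *
st(); f=grab('wrist'); c=cross(cam(f,(.4781,.3637),'x4.png')); print(c); go(np.r_[np.array([.4781,.3637])+c[0]/1000,.22],180+c[2])
s=grab('side'); t=r.get_obs()['tcp_pos']-[0,0,.0356]; print(proj(s,t)); u,v=proj(s,t).astype(int)
a=cv2.resize(s['image'][v-30:v+30,u-30:u+30],(360,360),interpolation=cv2.INTER_CUBIC); b=cv2.resize(f['image'],(480,360)); cv2.imwrite('pics/c7.png',np.hstack([a[:,:300],b])[:,:,::-1])"
```

```text
t 16.2 tcp [0.4784 0.3637 0.2599] yaw -138.48 z [-0.001 -0.001 -1.   ] q [-0.03  0.51 -1.    1.66  0.45  1.23  1.17] F [ 0.29 -0.59 -1.43] w 0.0235 59.57036554813385
(array([1. , 0.2]), 38.9, 41.2)
go [-0.6 -0.3 40.1] [ 0.     -0.0009  0.0057]
[253.53633468 106.40217791]
```

View pics/c7.png

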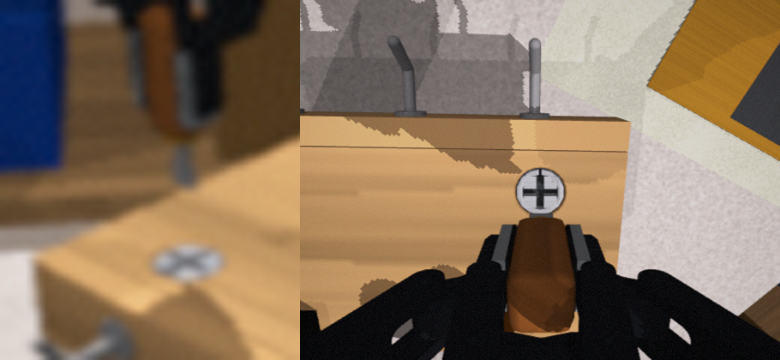

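Left disc is at crop (540,190) with the cross square to the tool, and the tip is directly above it. I insert.

step_arm(
  moves=[
    [-0.3,-0.2,10,0,0,0.005,15],
    [-0.3,-0.2,25,0,0,0.005,15],
    [-0.3,-0.2,34,0,0,0.005,15],
    [-0.3,-0.2,37,0,0,0.005,15],
    [-0.3,-0.2,40,0,0,0.005,15],
    [-0.3,-0.2,43,0,0,0.005,15],
    [-0.3,-0.2,45.5,0,0,0.005,15],
    [-0.3,-0.2,45.5,0,0,0.005,15],
  ],
)

```text
clock: 17.1
tcp_pos: [0.4783, 0.3642, 0.2161]
orientation: [1.11, -2.939, 0.001]
contact_force: [-1.5, -2.0, -3.4]
grip_width: 0.0233
gripper_force: 59.4
```

```bash
python3 -c "
from h import *
st()"
```

```text
t 17.1 tcp [0.4783 0.3642 0.2161] yaw -138.61 z [-0.    -0.001 -1.   ] q [-0.05  0.55 -0.97  1.71  0.49  1.15  1.13] F [-1.55 -1.95 -3.38] w 0.0233 59.43790376186371
```

step_arm(
  moves=[
    [0,0,1,0,0,0.1,15],
    [0,0,1,0,0,0.2,15],
    [0,0,1,0,0,0.3,15],
    [0,0,1,0,0,0.4,15],
    [0,0,1,0,0,0.5,15],
    [0,0,1,0,0,0.6,15],
    [0,0,1,0,0,0.7,15],
    [0,0,1,0,0,0.8,15],
  ],
)

```text
clock: 17.9
tcp_pos: [0.4776, 0.3637, 0.2137]
orientation: [-0.128, -3.137, 0.003]
contact_force: [-4.0, -2.1, 0.2]
grip_width: 0.023
gripper_force: 59.8
```

```bash
python3 -c "
from h import *
st();s=grab('side'); t=r.get_obs()['tcp_pos']-[0,0,.0356]; u,v=proj(s,t).astype(int)
a=cv2.resize(s['image'][v-30:v+30,u-30:u+30],(480,480),interpolation=cv2.INTER_CUBIC);cv2.imwrite('pics/c8.png',a[:,:,::-1])"
```

```text
t 17.9 tcp [0.4776 0.3637 0.2137] yaw 175.34 z [-0.002 -0.002 -1.   ] q [-0.17  0.49 -0.79  1.72  0.38  1.1   0.41] F [-4.   -2.1   0.21] w 0.023 59.770973324775696
```

View pics/c8.png

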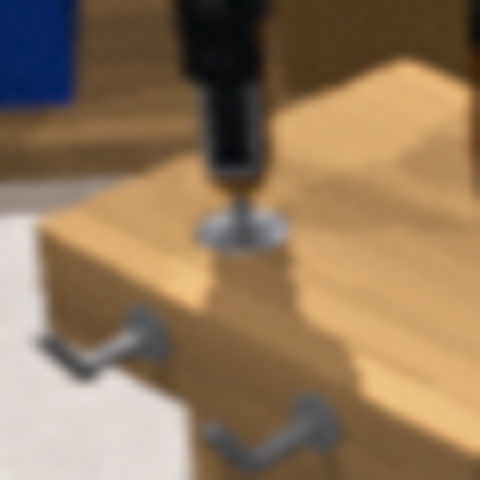

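The blade is in the left disc, at crop (240,225). I continue turning.

step_arm(
  moves=[
    [0,0,0,0,0,0.1,15],
    [0,0,0,0,0,0.2,15],
    [0,0,0,0,0,0.3,15],
    [0,0,0,0,0,0.4,15],
    [0,0,0,0,0,0.5,15],
    [0,0,0,0,0,0.6,15],
    [0,0,0,0,0,0.7,15],
    [0,0,0,0,0,0.8,15],
  ],
)

```text
clock: 18.75
tcp_pos: [0.4785, 0.3637, 0.2137]
orientation: [-1.337, -2.842, 0.002]
contact_force: [-1.7, -2.8, -1.5]
grip_width: 0.0231
gripper_force: 59.8
```

step_arm(
  moves=[
    [0,0,0,0,0,0.1,15],
    [0,0,0,0,0,0.2,15],
    [0,0,0,0,0,0.3,15],
    [0,0,0,0,0,0.4,15],
    [0,0,0,0,0,0.5,15],
    [0,0,0,0,0,0.6,15],
    [0,0,0,0,0,0.7,15],
    [0,0,0,0,0,0.8,15],
  ],
)

```text
clock: 19.55
tcp_pos: [0.4791, 0.363, 0.2137]
orientation: [2.338, 2.096, -0.002]
contact_force: [-0.5, -3.6, -1.1]
grip_width: 0.0231
gripper_force: 59.7
```

```bash
python3 -c "
from h import *
st(); print(r.get_obs()['moment'])"
```

```text
t 19.55 tcp [0.4791 0.363  0.2137] yaw 83.73 z [-0.    -0.002 -1.   ] q [-0.41  0.41 -0.45  1.73  0.2   1.05 -1.04] F [-0.55 -3.65 -1.09] w 0.0231 59.705631136894226
[-0.890363    0.08530904  0.09360544]
```

step_arm(
  moves=[
    [0,0,0,0,0,0.06,15],
    [0,0,0,0,0,0.12,15],
    [0,0,0,0,0,0.18,15],
    [0,0,0,0,0,0.24,15],
    [0,0,0,0,0,0.24,15],
  ],
)

```text
clock: 20.05
tcp_pos: [0.4792, 0.3628, 0.2137]
orientation: [2.569, 1.805, -0.002]
contact_force: [0.9, -4.1, -0.3]
grip_width: 0.0237
gripper_force: 59.7
```

```bash
python3 -c "
from h import *
st(); print(r.get_obs()['moment'])"
```

```text
t 20.05 tcp [0.4792 0.3628 0.2137] yaw 70.17 z [ 0.    -0.002 -1.   ] q [-0.44  0.4  -0.4   1.73  0.18  1.04 -1.26] F [ 0.9  -4.08 -0.34] w 0.0237 59.675840735435486
[-1.19832342  0.05113713  0.14607387]
```

step_arm(
  moves=[
    [0,0,0,0,0,-0.06,15],
    [0,0,0,0,0,-0.12,15],
    [0,0,-8,0,0,-0.12,15],
    [0,0,-20,0,0,-0.12,15],
    [0,0,-45,0,0,-0.12,15],
    [0,0,-46,0,0,-0.12,15],
  ],
)

```text
clock: 20.65
tcp_pos: [0.4804, 0.367, 0.2649]
orientation: [-2.457, -1.955, -0.014]
contact_force: [0.6, 0.0, -1.0]
grip_width: 0.0235
gripper_force: 59.7
```

```bash
python3 -c "
from h import *
st(); gap(); f=grab('scene'); 
print(cross(cam(f,(.6604,.1504),'y1.png')),cross(cam(f,(.4781,.3637),'y2.png')))
w=grab('wrist'); print(cross(cam(w,(.4781,.3637),'y3.png')))
a=[cv2.imread('pics/'+x) for x in('y1.png','y2.png','y3.png')]; cv2.imwrite('pics/c9.png',cv2.resize(np.hstack(a),(780,260)))
go([.45,-.069,.26],115.4)"
```

```text
t 20.65 tcp [0.4804 0.367  0.2649] yaw 77.02 z [ 0.006  0.006 -1.   ] q [-0.42  0.36 -0.44  1.68  0.17  1.13 -1.13] F [ 0.64  0.03 -1.01] w 0.0235 59.719998836517334
gap front/back/edge [-0.0221 -0.0136 -0.0128 -0.0695 -0.0634 -0.0217 -0.0217 -0.0182 -0.0175]
(array([-0.3, -0.2]), 36.2, -1.5) (array([-0.3, -0.1]), 36.8, -1.6)
(array([ 0.3, -0.7]), 35.4, -1.4)
go [-429.1   69.3    0. ] [ 0.001  -0.0009 -0.6701]
```

View pics/c9.png

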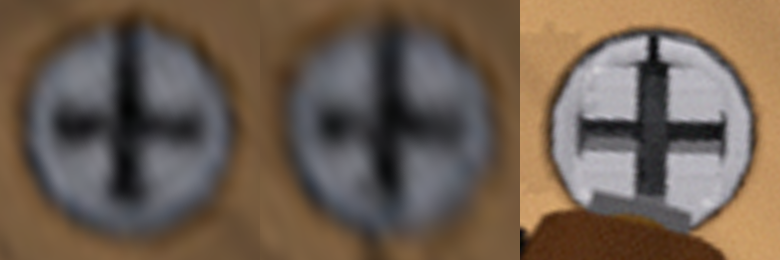

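Both marks sit at the top in all the views, so both discs are at the 2.30 rad stop and the rail is flush. I return the driver.

step_arm(
  moves=[
    [-45,7,0,0,0,-0.09,15],
    [-90,14,0,0,0,-0.18,15],
    [-135,21,0,0,0,-0.27,15],
    [-180,28,0,0,0,-0.36,15],
    [-225,35,0,0,0,-0.45,15],
    [-270,42,0,0,0,-0.54,15],
    [-315,50,0,0,0,-0.6,15],
    [-360,57,0,0,0,-0.67,15],
  ],
)

```text
clock: 21.6
tcp_pos: [0.4527, -0.0012, 0.2596]
orientation: [-1.675, -2.657, 0.0]
contact_force: [0.8, 0.6, -0.8]
grip_width: 0.0235
gripper_force: 59.7
```

```bash
python3 -c "
from h import *
st(); go([.4475,-.0695,.1],115.4)"
```

```text
t 21.6 tcp [ 0.4527 -0.0012  0.2596] yaw 115.54 z [-0.  0. -1.] q [ 0.19  0.1  -0.35  2.01  0.04  1.04  0.27] F [ 0.84  0.64 -0.82] w 0.0235 59.68651235103607
go [-59.4 -34.1 159.6] [-0.0003 -0.0002  0.0024]
```

step_arm(
  moves=[
    [-30,-17,0,0,0,0.002,15],
    [-59.4,-34,20,0,0,0.002,15],
    [-59.4,-34,60,0,0,0.002,15],
    [-59.4,-34,100,0,0,0.002,15],
    [-59.4,-34,140,0,0,0.002,15],
    [-59.4,-34,159,0,0,0.002,15],
    [-59.4,-34,159,0,0,0.002,15],
    [-59.4,-34,159,0,0,0.002,15],
  ],
)

```text
clock: 22.4
tcp_pos: [0.4482, -0.0675, 0.1011]
orientation: [-1.681, -2.653, 0.0]
contact_force: [0.3, -0.2, -0.6]
grip_width: 0.0234
gripper_force: 59.7
```

```bash
python3 -c "
from h import *
st(); go([.4475,-.0695,.0475],115.4)
s=grab('side'); t=r.get_obs()['tcp_pos']-[0,0,.0356]; u,v=proj(s,t).astype(int); w=grab('wrist')['image']
a=cv2.resize(s['image'][v-40:v+40,u-40:u+40],(420,420),interpolation=cv2.INTER_CUBIC);cv2.imwrite('pics/c10.png',np.hstack([a,cv2.resize(w,(380,420))])[:,:,::-1]);print(proj(s,t)-[u-40,v-40])"
```

```text
t 22.4 tcp [ 0.4482 -0.0675  0.1011] yaw 115.28 z [-0.001  0.    -1.   ] q [ 0.24  0.32 -0.27  2.17  0.13  0.67  0.32] F [ 0.31 -0.18 -0.58] w 0.0234 59.68117296695709
go [-1.6 -1.5 53.6] [-0.0005 -0.0006 -0.0021]
[40.45016801 40.63050958]
```

View pics/c10.png

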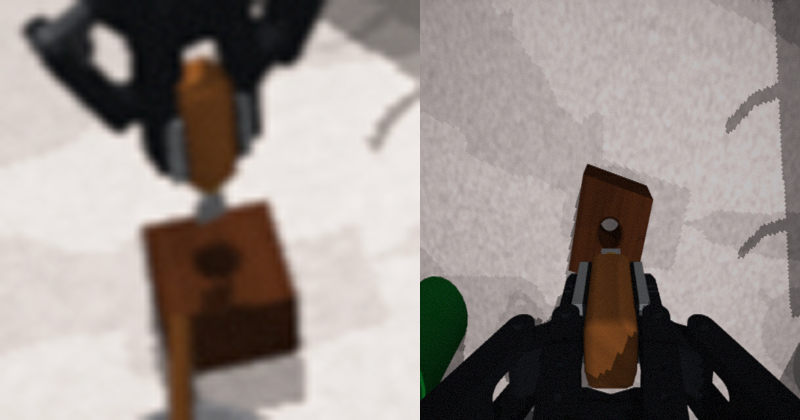

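The tip is at (209,205), above the hole at (218,258). I lower it.

step_arm(
  moves=[
    [-1.6,-1.5,0,0,0,-0.002,15],
    [-1.6,-1.5,12,0,0,-0.002,15],
    [-1.6,-1.5,24,0,0,-0.002,15],
    [-1.6,-1.5,36,0,0,-0.002,15],
    [-1.6,-1.5,46,0,0,-0.002,15],
    [-1.6,-1.5,51,0,0,-0.002,15],
    [-1.6,-1.5,53,0,0,-0.002,15],
    [-1.6,-1.5,54,0,0,-0.002,15],
  ],
)

```text
clock: 23.3
tcp_pos: [0.4476, -0.0697, 0.0468]
orientation: [-1.679, -2.655, 0.0]
contact_force: [0.0, 0.3, -0.9]
grip_width: 0.0234
gripper_force: 59.7
```

```bash
python3 -c "
from h import *
st()"
```

```text
t 23.3 tcp [ 0.4476 -0.0697  0.0468] yaw 115.39 z [-0.  0. -1.] q [ 0.22  0.42 -0.24  2.2   0.19  0.54  0.28] F [ 0.01  0.34 -0.94] w 0.0234 59.68123733997345
```

Back at its original pose. I release, rise, and locate the pails.

step_arm(
  grip_force=40,
  moves=[
    [0,0,0,0,0,0,40],
    [0,0,0,0,0,0,60],
    [0,0,0,0,0,0,60],
    [0,0,-20,0,0,0,60],
    [0,0,-60,0,0,0,60],
    [0,0,-100,0,0,0,60],
    [0,0,-150,0,0,0,60],
    [-60,0,-190,0,0,0,60],
  ],
)

```text
clock: 24.1
tcp_pos: [0.4659, -0.1033, 0.2291]
orientation: [1.667, 2.659, 0.005]
contact_force: [1.7, -0.5, 0.8]
grip_width: 0.0596
gripper_force: 0.0
```

```bash
cat >> h.py <<'E'
def bars(f):
    "brown bar points z .12-.145 -> centre, length, angle; plus pail rim centre"
    W=world(f); m=((W[...,2]>.12)&(W[...,2]<.145)&(W[...,1]<-.1)&(W[...,1]>-.5)&(W[...,0]>.2)&(W[...,0]<.65)&(f['depth']>0)).astype(np.uint8)
    hs=cv2.cvtColor(f['image'],cv2.COLOR_RGB2HSV)
    mb=m*((hs[...,1]>90)&((hs[...,0]<22)|(hs[...,0]>170))).astype(np.uint8)
    n,l,s,c=cv2.connectedComponentsWithStats(mb)
    for i in range(1,n):
        if s[i,4]>40:
            q=W[l==i]; print('bar uv',c[i].round(0),s[i,4],'z',np.percentile(q[:,2],[5,95]).round(3),rect(q[q[:,2]>.122]))
def rims(f):
    W=world(f); m=((W[...,2]>.066)&(W[...,2]<.082)&(W[...,1]<-.1)&(W[...,1]>-.5)&(W[...,0]>.2)&(W[...,0]<.65)&(f['depth']>0)).astype(np.uint8)
    n,l,s,c=cv2.connectedComponentsWithStats(cv2.dilate(m,np.ones((3,3))))
    for i in range(1,n):
        if s[i,4]>60:
            q=W[(l==i)&(m>0)]; (cx,cy),rad=cv2.minEnclosingCircle((q[:,:2]*1000).astype(np.float32)); print('rim',round(cx,1),round(cy,1),'d',round(2*rad,1))
E
python3 - <<'E'
from h import *
st()
f=grab('scene','s3.png'); np.savez('s3.npz',**f); bars(f); rims(f)
f=dict(np.load('w1.npz')); print('w1');bars(f); rims(f)
W=world(dict(np.load('s3.npz'))); n=(abs(W[...,0]-.45)<.06)&(abs(W[...,1]+.067)<.06); q=W[n&(abs(W[...,2]-.097)<.004)]; print('driver',len(q),rect(q) if len(q)>5 else '')
E
```

```text
t 24.1 tcp [ 0.4659 -0.1033  0.2291] yaw 115.82 z [ 0.004  0.001 -1.   ] q [ 0.33  0.17 -0.27  2.    0.05  0.97  0.49] F [ 1.67 -0.48  0.79] w 0.0596 0.0
bar uv [133. 237.] 85 z [0.131 0.139] (array([ 311.9, -214. ]), array([ 8.5, 62.5]), 88.4)
bar uv [183. 262.] 98 z [0.132 0.139] (array([ 443.8, -209.4]), array([ 8.9, 57.7]), 2.0)
bar uv [239. 298.] 115 z [0.132 0.139] (array([ 588.1, -218.5]), array([58.1,  9.7]), 72.3)
bar uv [190. 334.] 135 z [0.131 0.138] (array([ 547.7, -331.2]), array([57.1,  9.5]), 64.2)
rim 316.0 -213.2 d 76.9
rim 443.2 -209.4 d 76.2
rim 588.3 -219.2 d 74.6
rim 520.1 -318.3 d 37.4
rim 547.7 -331.5 d 76.0
w1
bar uv [452.  47.] 1143 z [0.132 0.136] (array([ 587.1, -218.6]), array([58. ,  9.7]), 73.3)
bar uv [250.  88.] 982 z [0.132 0.136] (array([ 441.4, -209.1]), array([ 8.8, 58. ]), 1.4)
bar uv [ 91. 142.] 895 z [0.132 0.136] (array([ 313.9, -214.2]), array([ 8.8, 59.2]), 87.4)
bar uv [419. 210.] 808 z [0.132 0.136] (array([ 546.7, -331.4]), array([58. ,  9.5]), 65.1)
rim 585.2 -218.4 d 76.7
rim 615.7 -226.8 d 39.1
rim 444.2 -209.0 d 72.3
rim 432.9 -209.5 d 68.8
rim 315.6 -214.9 d 75.0
rim 545.9 -330.7 d 77.1
rim 574.5 -344.5 d 35.8
driver 84 (array([449.8, -69.4]), array([24.3, 23.8]), 19.8)
```

Driver stands in its block (top z 0.097, centre unchanged). There are three pails, all unmoved. Next I measure hook seat heights.

```bash
sed -i 's/^O=.*/O=np.array([.5463,.2373]); YR=40.43/' h.py
python3 - <<'E'
from h import *
for nm,g in(('w3',.0045),('s3',0)):
    f=dict(np.load(nm+'.npz')); W=world(f); q=rk(W); d=f['depth']>0
    for k,y in enumerate((.135,.045,-.045,-.135)):
        m=d&(abs(q[...,1]-y)<.012)&(q[...,0]<-.03-g)&(q[...,0]>-.085-g)&(W[...,2]>.13)&(W[...,2]<.2)
        if m.sum()>15:
            z=W[m][:,2]; x=q[m][:,0]; rod=(x>-.045-g)
            print(nm,k+1,m.sum(),'y',np.median(q[m][:,1]).round(4),'xmin',x.min().round(4),'zmax tip',z[x<x.min()+.012].max().round(4),'rod top',np.percentile(z[rod],95).round(4) if rod.any() else '', 'rod y',q[m][rod,1].mean().round(4) if rod.any() else '')
go([.4425,-.1902,.20],91.7)
E
```

```text
w3 3 736 y -0.0455 xmin -0.0761 zmax tip 0.1858 rod top 0.1681 rod y -0.0455
w3 4 607 y -0.1338 xmin -0.0759 zmax tip 0.1855 rod top 0.168 rod y -0.1343
s3 1 57 y 0.1331 xmin -0.0702 zmax tip 0.1903 rod top 0.1707 rod y 0.1334
s3 2 60 y 0.043 xmin -0.071 zmax tip 0.1902 rod top 0.1707 rod y 0.0434
s3 3 61 y -0.0471 xmin -0.0707 zmax tip 0.1889 rod top 0.1705 rod y -0.046
s3 4 65 y -0.1369 xmin -0.0709 zmax tip 0.1883 rod top 0.1719 rod y -0.1365
go [-56.9 -58.9  32.8] [0.0118 0.0078 0.4111]
```

step_arm(
  moves=[
    [-20,-20,10,0,0,0.1,50],
    [-40,-40,20,0,0,0.2,50],
    [-57,-59,30,0,0,0.3,50],
    [-57,-59,30,0,0,0.41,50],
    [-57,-59,30,0,0,0.41,50],
  ],
)

```text
clock: 24.65
tcp_pos: [0.4358, -0.1848, 0.1945]
orientation: [-2.188, -2.254, 0.001]
contact_force: [-0.2, 0.5, 0.8]
grip_width: 0.0499
gripper_force: 0.0
```

```bash
python3 -c "
from h import *
st(); go([.4420,-.1902,.117],91.7); f=grab('wrist'); bars(f)"
```

```text
t 24.65 tcp [ 0.4358 -0.1848  0.1945] yaw 91.72 z [-0.001 -0.    -1.   ] q [ 0.41  0.2  -0.15  2.05  0.04  0.89  0.26] F [-0.23  0.53  0.78] w 0.0499 0.0
go [-5.5  6.  77.5] [-0.0006 -0.      0.0003]
bar uv [288. 271.] 1299 z [0.132 0.136] (array([ 441.7, -211. ]), array([ 8.7, 62.8]), 1.4)
bar uv [527. 292.] 1601 z [0.131 0.136] (array([ 586.6, -218.6]), array([58.3,  9.8]), 73.1)
bar uv [ 74. 273.] 1449 z [0.131 0.136] (array([ 314.4, -213.6]), array([ 9. , 58.4]), 87.1)
```

step_arm(
  moves=[
    [-5.5,6,15,0,0,0,50],
    [-5.5,6,40,0,0,0,50],
    [-5.5,6,65,0,0,0,50],
    [-5.5,6,77,0,0,0,50],
    [-5.5,6,77,0,0,0,50],
    [-5.5,6,77,0,0,0,50],
  ],
)

```text
clock: 25.3
tcp_pos: [0.4433, -0.1893, 0.1185]
orientation: [2.182, 2.259, 0.001]
contact_force: [0.4, -0.2, -0.0]
grip_width: 0.0499
gripper_force: 0.0
```

```bash
python3 -c "
from h import *
st(); go([.4418,-.1902,.117],91.7)"
```

```text
t 25.3 tcp [ 0.4433 -0.1893  0.1185] yaw 91.97 z [ 0.001 -0.    -1.   ] q [ 0.4   0.32 -0.15  2.1   0.07  0.72  0.24] F [ 0.41 -0.22 -0.02] w 0.0499 0.0
go [-0.9 -1.5  1.5] [0.0007 0.0001 0.0048]
```

step_arm(
  grip_force=60,
  moves=[
    [-1,-1.5,1,0,0,0,30],
    [-1,-1.5,1,0,0,0,15],
    [-1,-1.5,1,0,0,0,2],
    [-1,-1.5,1,0,0,0,2],
    [-1,-1.5,1,0,0,0,2],
    [-1,-1.5,1,0,0,0,2],
  ],
)

```text
clock: 25.9
tcp_pos: [0.4416, -0.1907, 0.1176]
orientation: [2.184, 2.257, 0.001]
contact_force: [-0.8, 1.0, 6.7]
grip_width: 0.0064
gripper_force: 58.7
```

```bash
python3 -c "
from h import *
st(); go([.4428,-.18,.285],110); go(wd(-.14,.064,.285),130.4)"
```

```text
t 25.9 tcp [ 0.4416 -0.1907  0.1176] yaw 91.88 z [ 0.001 -0.    -1.   ] q [ 0.4   0.32 -0.15  2.11  0.07  0.72  0.24] F [-0.78  0.96  6.71] w 0.0064 58.6610609292984
go [  10.5    1.7 -167.4] [ 0.0008  0.0006 -0.3162]
go [ 387.   -30.5 -167.6] [ 0.0007  0.0007 -0.6722]
```

step_arm(
  moves=[
    [0,0,-10,0,0,0,2],
    [0,0,-20,0,0,0,2],
    [0,0,-40,0,0,0,2],
    [0,0,-40,0,0,0,2],
  ],
)

```text
clock: 26.3
tcp_pos: [0.443, -0.191, 0.1595]
orientation: [2.181, 2.254, 0.003]
contact_force: [1.0, 0.1, -1.6]
grip_width: 0.0063
gripper_force: 58.9
```

```bash
python3 -c "
from h import *
st(); W=world(grab('scene')); m=(abs(W[...,0]-.4425)<.045)&(abs(W[...,1]+.209)<.045)&(W[...,2]>.02); h,e=np.histogram(W[m][:,2],np.arange(.02,.2,.01)); print(h)
W=world(grab('side')); m=(abs(W[...,0]-.4425)<.045)&(abs(W[...,1]+.209)<.045)&(W[...,2]>.01); h,e=np.histogram(W[m][:,2],np.arange(.01,.2,.01)); print(h)
for z0,z1 in((.05,.07),(.075,.09),(.10,.115)):
  q=W[m&(W[...,2]>z0)&(W[...,2]<z1)]; print(z0,q.min(0).round(3),q.max(0).round(3))
"
```

```text
t 26.3 tcp [ 0.443  -0.191   0.1595] yaw 91.88 z [ 0.005 -0.002 -1.   ] q [ 0.41  0.26 -0.15  2.07  0.05  0.81  0.26] F [ 0.98  0.08 -1.61] w 0.0063 58.85528862476349
[  0   0 160 107 108 111 126 112 111 178  30  10   8   6  22 117  39]
[  0   0   0 118 126 151 172 175 187 192 238  11  13   8  13  56 171  63]
0.05 [ 0.412 -0.241  0.05 ] [ 0.471 -0.178  0.07 ]
0.075 [ 0.41  -0.243  0.075] [ 0.474 -0.177  0.09 ]
0.1 [ 0.406 -0.248  0.1  ] [ 0.476 -0.174  0.115]
```

Pail is lifted and upright. I carry it high to hook 2.

step_arm(
  moves=[
    [0,0,-45,0,0,0,2],
    [0,0,-90,0,0,0,2],
    [15,0,-126,0,0,-0.04,2],
    [55,-3,-126,0,0,-0.13,2],
    [95,-7,-126,0,0,-0.22,2],
    [135,-10,-126,0,0,-0.31,2],
    [175,-14,-126,0,0,-0.4,2],
    [215,-17,-126,0,0,-0.48,2],
  ],
)

```text
clock: 27.2
tcp_pos: [0.4161, 0.0252, 0.282]
orientation: [-1.58, -2.714, 0.001]
contact_force: [0.4, 0.8, -0.7]
grip_width: 0.0064
gripper_force: 58.9
```

```bash
python3 -c "
from h import *
st(); go(wd(-.14,.064,.285),130.4)"
```

```text
t 27.2 tcp [0.4161 0.0252 0.282 ] yaw 119.59 z [-0.001 -0.    -1.   ] q [ 0.19  0.01 -0.39  2.04  0.01  1.09  0.31] F [ 0.38  0.76 -0.7 ] w 0.0064 58.88094484806061
go [156.7  68.4  -3. ] [-0.0011 -0.0004 -0.1887]
```

step_arm(
  moves=[
    [30,14,0,0,0,-0.05,2],
    [60,28,0,0,0,-0.1,2],
    [90,42,0,0,0,-0.15,2],
    [120,55,0,0,0,-0.188,2],
    [145,65,0,0,0,-0.188,2],
    [156,68,0,0,0,-0.188,2],
    [156,68,0,0,0,-0.188,2],
  ],
)

```text
clock: 27.9
tcp_pos: [0.3991, 0.1941, 0.2822]
orientation: [-1.319, -2.85, 0.001]
contact_force: [-0.4, -0.4, -1.0]
grip_width: 0.0064
gripper_force: 58.9
```

```bash
python3 -c "
from h import *
st(); print(rk(r.get_obs()['tcp_pos'])); go(wd(-.14,.064,.196),130.4)"
```

```text
t 27.9 tcp [0.3991 0.1941 0.2822] yaw 130.33 z [-0.001 -0.    -1.   ] q [-0.03  0.08 -0.58  1.98  0.05  1.1   0.07] F [-0.37 -0.36 -1.04] w 0.0064 58.857150077819824
[-0.14011597  0.06259457]
go [ 1.3  0.2 86.2] [-0.001  -0.0007 -0.0012]
```

step_arm(
  moves=[
    [1.2,0,25,0,0,0,2],
    [1.2,0,55,0,0,0,2],
    [1.2,0,80,0,0,0,2],
    [1.2,0,86,0,0,0,2],
    [1.2,20,86,0,0,0,2],
    [1.2,40,86,0,0,0,2],
    [1.2,60,86,0,0,0,2],
    [1.2,70,86,0,0,0,2],
  ],
)

```text
clock: 28.7
tcp_pos: [0.4545, 0.2392, 0.1976]
orientation: [1.325, 2.847, 0.002]
contact_force: [-0.2, 0.7, -1.6]
grip_width: 0.0066
gripper_force: 58.9
```

step_arm(
  moves=[
    [0,6,0,0,0,0,2],
    [0,12,0,0,0,0,2],
    [0,17,0,0,0,0,2],
    [0,19.5,0,0,0,0,2],
    [0,19.5,0,0,0,0,2],
    [0,19.5,0,0,0,0,2],
  ],
)

```text
clock: 29.3
tcp_pos: [0.4666, 0.2508, 0.1965]
orientation: [-1.324, -2.848, 0.003]
contact_force: [-4.2, -3.2, 1.1]
grip_width: 0.0068
gripper_force: 59.2
```

```bash
python3 -c "
from h import *
st(); print(rk(r.get_obs()['tcp_pos'])); go(wd(-.0505,.0638,.160),130.4)
f=grab('scene'); np.savez('s4.npz',**f); s=grab('side')
W=world(f); q=rk(W); m=(q[...,0]>-.075)&(q[...,0]<-.03)&(abs(q[...,1]-.045)<.04)&(W[...,2]>.19)&(W[...,2]<.22); hs=cv2.cvtColor(f['image'],cv2.COLOR_RGB2HSV); m&=(hs[...,1]>90)
print(m.sum(),q[m].min(0),q[m].max(0),W[m][:,2].max())
u,v=proj(s,wd(-.05,.045,.18)).astype(int); a=cv2.resize(s['image'][v-45:v+45,u-45:u+45],(400,400),interpolation=cv2.INTER_CUBIC)
u,v=proj(f,wd(-.05,.045,.18)).astype(int); b=cv2.resize(f['image'][v-45:v+45,u-45:u+45],(400,400),interpolation=cv2.INTER_CUBIC)
cv2.imwrite('pics/c11.png',np.hstack([a,b])[:,:,::-1])"
```

```text
t 29.3 tcp [0.4666 0.2508 0.1965] yaw 130.15 z [-0.001 -0.002 -1.   ] q [-0.15  0.33 -0.56  1.91  0.21  0.96 -0.11] F [-4.22 -3.21  1.06] w 0.0068 59.16962921619415
[-0.05187122  0.06195064]
go [ 1.9  1.4 36.5] [-0.0022  0.0003 -0.0044]
59 [-0.06680185  0.01374718] [-0.03221781  0.0670742 ] 0.2194303585320156
```

View pics/c11.png

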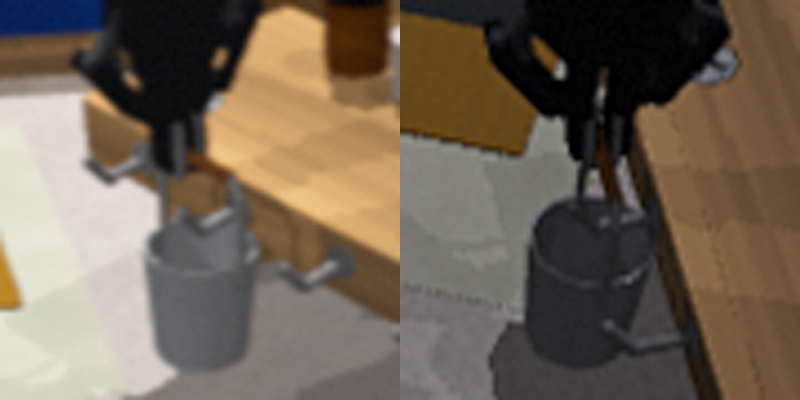

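The pail hangs by the hook-2 side, but 5 N shows its rim touching the rail face (the rim radius is 36 mm, the hook reach 30.5 mm). I back off 6 mm and lower diagonally, past the hook tip and down to the seat.

step_arm(
  moves=[
    [1.8,-2,0,0,0,-0.004,2],
    [1.8,-6,0,0,0,-0.004,2],
    [1.8,-6,3,0,0,-0.004,2],
    [1.8,-6,8,0,0,-0.004,2],
    [1.8,-5.5,13,0,0,-0.004,2],
    [1.8,-4.5,18,0,0,-0.004,2],
    [1.8,-3,23,0,0,-0.004,2],
    [1.8,-1,27,0,0,-0.004,2],
  ],
)

```text
clock: 30.2
tcp_pos: [0.4656, 0.2526, 0.1692]
orientation: [-1.318, -2.852, 0.0]
contact_force: [-0.2, -0.4, -0.6]
grip_width: 0.0062
gripper_force: 58.9
```

```bash
python3 -c "
from h import *
st(); print(rk(r.get_obs()['tcp_pos'])); go(wd(-.0505,.0638,.158),130.4)"
```

```text
t 30.2 tcp [0.4656 0.2526 0.1692] yaw 130.4 z [-0. -0. -1.] q [-0.16  0.37 -0.55  1.93  0.24  0.91 -0.13] F [-0.24 -0.38 -0.58] w 0.0062 58.871392607688904
[-0.05151331  0.06402166]
go [-0.2  1.  11.2] [-0.0003 -0.0002 -0.0001]
```

Free of contact. I lower until the weight transfers.

step_arm(
  moves=[
    [0,0.5,3,0,0,0,2],
    [0,1,6,0,0,0,2],
    [0,1,8,0,0,0,2],
    [0,1,9.5,0,0,0,2],
    [0,1,11,0,0,0,2],
    [0,1,11,0,0,0,2],
  ],
)

```text
clock: 30.8
tcp_pos: [0.4663, 0.2531, 0.1588]
orientation: [1.318, 2.852, 0.0]
contact_force: [1.0, 0.0, -1.7]
grip_width: 0.0064
gripper_force: 58.9
```

```bash
python3 -c "
from h import *
st()"
```

```text
t 30.8 tcp [0.4663 0.2531 0.1588] yaw 130.39 z [ 0. -0. -1.] q [-0.17  0.38 -0.55  1.94  0.25  0.89 -0.14] F [ 0.98  0.04 -1.73] w 0.0064 58.859787583351135
```

step_arm(
  moves=[
    [0,0,1,0,0,0,2],
    [0,0,2,0,0,0,2],
    [0,0,3,0,0,0,2],
    [0,0,3,0,0,0,2],
  ],
)

```text
clock: 31.2
tcp_pos: [0.467, 0.2537, 0.1566]
orientation: [1.317, 2.851, 0.002]
contact_force: [-0.3, 0.6, 3.9]
grip_width: 0.0069
gripper_force: 59.5
```

```bash
python3 -c "
from h import *
st()"
```

```text
t 31.2 tcp [0.467  0.2537 0.1566] yaw 130.39 z [ 0.002  0.001 -1.   ] q [-0.17  0.38 -0.55  1.94  0.25  0.88 -0.14] F [-0.27  0.61  3.88] w 0.0069 59.53649461269379
```

step_arm(
  moves=[
    [0,0,-1.5,0,0,0,9],
    [0,0,-1.5,0,0,0,14],
    [0,0,-1.5,0,0,0,20],
    [0,0,-1.5,0,0,0,20],
    [0,0,-15,0,0,0,20],
    [0,0,-40,0,0,0,20],
    [0,0,-80,0,0,0,30],
    [-30,-40,-110,0,0,0,50],
  ],
)

```text
clock: 32.0
tcp_pos: [0.4575, 0.2168, 0.2654]
orientation: [1.307, 2.856, 0.011]
contact_force: [0.7, -0.4, 0.7]
grip_width: 0.0432
gripper_force: 0.0
```

```bash
cat >> h.py <<'E'
def hung(f,ys=(.135,.045,-.045,-.135)):
    W=world(f); q=rk(W); d=f['depth']>0
    hs=cv2.cvtColor(f['image'],cv2.COLOR_RGB2HSV)
    for k,y in enumerate(ys):
        m=d&(abs(q[...,1]-y)<.042)&(q[...,0]>-.1)&(q[...,0]<-.0235)
        b=m&(W[...,2]>.165)&(W[...,2]<.195)&(hs[...,1]>90)&(q[...,0]<-.03); rm=m&(W[...,2]>.03)&(W[...,2]<.135)
        print('hook',k+1,'bar',b.sum(),(q[b].mean(0).round(3),W[b][:,2].max().round(3)) if b.sum()>5 else '','body',rm.sum(),(q[rm].min(0).round(3),q[rm].max(0).round(3)) if rm.sum()>20 else '')
E
python3 -c "
from h import *
st(); f=grab('scene'); hung(f); f=grab('scene'); hung(f); bars(f)
go([.5876+.019*np.cos(np.radians(73)),-.2185+.019*np.sin(np.radians(73)),.25],73)"
```

```text
t 32.0 tcp [0.4575 0.2168 0.2654] yaw 130.81 z [ 0.004  0.006 -1.   ] q [-0.06  0.21 -0.58  1.88  0.13  1.08  0.03] F [ 0.68 -0.44  0.74] w 0.0432 0.0
hook 1 bar 1  body 0 
hook 2 bar 58 (array([-0.05 ,  0.043]), np.float64(0.18)) body 693 (array([-0.083,  0.007]), array([-0.024,  0.085]))
hook 3 bar 0  body 0 
hook 4 bar 0  body 0 
hook 1 bar 1  body 0 
hook 2 bar 57 (array([-0.05 ,  0.044]), np.float64(0.182)) body 692 (array([-0.083,  0.005]), array([-0.024,  0.085]))
hook 3 bar 0  body 0 
hook 4 bar 0  body 0 
bar uv [133. 237.] 82 z [0.131 0.139] (array([ 313.1, -214.6]), array([ 7.6, 60.4]), 89.2)
bar uv [239. 298.] 116 z [0.132 0.139] (array([ 588.8, -218.8]), array([57.3,  9. ]), 72.1)
bar uv [190. 334.] 132 z [0.131 0.138] (array([ 547.7, -331.2]), array([57.2, 10.3]), 63.9)
go [-399.  -160.2   16.8] [0.0061 0.002  0.9968]
```

Pail 1 hangs on hook 2. Now pail 2.

step_arm(
  moves=[
    [-45,-20,0,0,0,0.12,50],
    [-90,-40,0,0,0,0.24,50],
    [-135,-60,0,0,0,0.36,50],
    [-180,-80,0,0,0,0.48,50],
    [-225,-100,0,0,0,0.6,50],
    [-270,-120,0,0,0,0.72,50],
    [-315,-140,0,0,0,0.84,50],
    [-355,-155,0,0,0,0.99,50],
  ],
)

```text
clock: 32.9
tcp_pos: [0.5688, -0.1623, 0.262]
orientation: [2.521, 1.874, -0.0]
contact_force: [0.6, -0.8, 0.3]
grip_width: 0.05
gripper_force: 0.0
```

step_arm(
  moves=[
    [0,0,0,0,0,0,50],
    [0,0,0,0,0,0,50],
  ],
)

```text
clock: 33.1
tcp_pos: [0.5687, -0.1601, 0.2614]
orientation: [-2.515, -1.882, 0.0]
contact_force: [-0.2, 0.7, -0.5]
grip_width: 0.0503
gripper_force: 0.0
```

```bash
python3 -c "
from h import *
st(); f=grab('wrist'); bars(f); go([.5876+.019*np.cos(np.radians(73)),-.2185+.019*np.sin(np.radians(73)),.19],73)"
```

```text
t 33.1 tcp [ 0.5687 -0.1601  0.2614] yaw 73.6 z [-0.001  0.    -1.   ] q [ 0.32  0.32 -0.19  1.72  0.07  1.11 -0.18] F [-0.2   0.67 -0.49] w 0.0503 0.0
bar uv [324. 267.] 745 z [0.132 0.136] (array([ 587.7, -218.7]), array([58.6,  8.7]), 73.5)
bar uv [ 20. 344.] 424 z [0.132 0.136] (array([ 325.2, -214.3]), array([ 8.5, 38.5]), 87.3)
bar uv [315. 376.] 216 z [0.132 0.136] (array([ 554.8, -315.1]), array([22.4,  8.8]), 64.9)
go [-33.4  35.2  71.5] [-0.0007 -0.0008  0.0131]
```

step_arm(
  moves=[
    [-15,15,30,0,0,0.01,50],
    [-33,35,60,0,0,0.01,50],
    [-33.4,35.2,85,0,0,0.01,50],
    [-33.4,35.2,110,0,0,0.01,50],
    [-33.4,35.2,135,0,0,0.01,50],
    [-33.4,35.2,144,0,0,0.01,50],
    [-33.4,35.2,144,0,0,0.01,50],
    [-33.4,35.2,144,0,0,0.01,50],
  ],
)

```text
clock: 33.95
tcp_pos: [0.594, -0.2007, 0.1188]
orientation: [2.522, 1.872, 0.002]
contact_force: [1.2, -1.1, -0.2]
grip_width: 0.05
gripper_force: 0.0
```

```bash
python3 -c "
from h import *
st(); go([.5932,-.2004,.117],73.2)"
```

```text
t 33.95 tcp [ 0.594  -0.2007  0.1188] yaw 73.17 z [ 0.002 -0.    -1.   ] q [ 0.35  0.52 -0.17  1.76  0.11  0.86 -0.16] F [ 1.15 -1.12 -0.22] w 0.05 0.0
go [ 0.1 -0.9  1.8] [ 0.0015 -0.0004 -0.0004]
```

step_arm(
  grip_force=60,
  moves=[
    [0,-0.8,1.2,0,0,0,30],
    [0,-0.8,1.2,0,0,0,15],
    [0,-0.8,1.2,0,0,0,2],
    [0,-0.8,1.2,0,0,0,2],
    [0,-0.8,1.2,0,0,0,2],
    [0,-0.8,1.2,0,0,0,2],
  ],
)

```text
clock: 34.55
tcp_pos: [0.593, -0.2012, 0.1173]
orientation: [2.523, 1.87, 0.001]
contact_force: [-1.2, 1.1, 5.1]
grip_width: 0.0067
gripper_force: 58.8
```

step_arm(
  moves=[
    [0,0,-15,0,0,0,2],
    [0,0,-40,0,0,0,2],
    [0,0,-80,0,0,0,2],
    [0,0,-120,0,0,0,2],
    [0,0,-160,0,0,0,2],
    [0,0,-165,0,0,0,2],
  ],
)

```text
clock: 35.15
tcp_pos: [0.595, -0.2019, 0.2882]
orientation: [2.518, 1.866, 0.01]
contact_force: [1.0, -0.6, -1.8]
grip_width: 0.0065
gripper_force: 58.9
```

```bash
python3 -c "
from h import *
st(); go(wd(-.14,-.026,.285),130.4)"
```

```text
t 35.15 tcp [ 0.595  -0.2019  0.2882] yaw 73.08 z [ 0.01  -0.003 -1.   ] q [ 0.36  0.36 -0.17  1.6   0.07  1.18 -0.12] F [ 1.01 -0.62 -1.79] w 0.0065 58.85954260826111
go [ 274.1 -228.1    1. ] [ 0.0094  0.0047 -1.0005]
```

step_arm(
  moves=[
    [34,-28,0,0,0,-0.12,2],
    [68,-57,0,0,0,-0.25,2],
    [102,-85,0,0,0,-0.38,2],
    [136,-114,0,0,0,-0.5,2],
    [170,-142,0,0,0,-0.63,2],
    [204,-170,0,0,0,-0.76,2],
    [238,-198,0,0,0,-0.88,2],
    [270,-224,0,0,0,-1.0,2],
  ],
)

```text
clock: 35.95
tcp_pos: [0.4551, 0.1237, 0.2813]
orientation: [-1.31, -2.855, 0.001]
contact_force: [1.2, 0.8, -0.8]
grip_width: 0.0064
gripper_force: 58.9
```

step_arm(
  moves=[
    [0,0,0,0,0,0,2],
    [0,0,0,0,0,0,2],
  ],
)

```text
clock: 36.15
tcp_pos: [0.456, 0.1227, 0.2813]
orientation: [1.316, 2.853, -0.001]
contact_force: [-0.4, -1.4, -2.4]
grip_width: 0.0067
gripper_force: 58.9
```

```bash
python3 -c "
from h import *
st(); print(rk(r.get_obs()['tcp_pos'])); go(wd(-.14,-.0267,.195),130.4); go(wd(-.058,-.0267,.195),130.4)"
```

```text
t 36.15 tcp [0.456  0.1227 0.2813] yaw 130.49 z [-0.    -0.001 -1.   ] q [ 0.09  0.13 -0.53  1.93  0.07  1.1   0.24] F [-0.36 -1.36 -2.41] w 0.0067 58.916839957237244
[-0.14304791 -0.02862463]
go [ 2.   3.1 86.3] [-0.0006  0.0004  0.0015]
go [ 1.9 85.1 86.3] [-0.0006  0.0004  0.0015]
```

step_arm(
  moves=[
    [2,3,25,0,0,0,2],
    [2,3,55,0,0,0,2],
    [2,3,80,0,0,0,2],
    [2,3,86,0,0,0,2],
    [2,20,86,0,0,0,2],
    [2,40,86,0,0,0,2],
    [2,60,86,0,0,0,2],
    [2,72,86,0,0,0,2],
  ],
)

```text
clock: 36.95
tcp_pos: [0.5121, 0.1706, 0.1962]
orientation: [1.32, 2.85, 0.002]
contact_force: [-0.5, 0.1, -1.5]
grip_width: 0.0064
gripper_force: 58.9
```

step_arm(
  moves=[
    [0,6,0,0,0,0,2],
    [0,12,0,0,0,0,2],
    [0,12,0,0,0,0,2],
    [0,12,0,0,0,0,2],
  ],
)

```text
clock: 37.35
tcp_pos: [0.5189, 0.1777, 0.1953]
orientation: [-1.318, -2.851, 0.001]
contact_force: [0.2, 0.1, -1.7]
grip_width: 0.0061
gripper_force: 58.9
```

```bash
python3 -c "
from h import *
st(); print(rk(r.get_obs()['tcp_pos'])); go(wd(-.0575,-.0267,.185),130.4);go(wd(-.0505,-.0267,.168),130.4)"
```

```text
t 37.35 tcp [0.5189 0.1777 0.1953] yaw 130.38 z [-0.    -0.001 -1.   ] q [-0.03  0.36 -0.51  1.87  0.21  0.97  0.07] F [ 0.25  0.12 -1.73] w 0.0061 58.86611580848694
[-0.05951276 -0.02760872]
go [ 0.9  2.  10.3] [-0.0007  0.0001 -0.0004]
go [ 0.9  9.  27.3] [-0.0007  0.0001 -0.0004]
```

step_arm(
  moves=[
    [0.9,2,3,0,0,0,2],
    [0.9,2,8,0,0,0,2],
    [0.9,2.5,13,0,0,0,2],
    [0.9,4,18,0,0,0,2],
    [0.9,6,23,0,0,0,2],
    [0.9,8,27,0,0,0,2],
    [0.9,9,30,0,0,0,2],
    [0.9,9,33,0,0,0,2],
  ],
)

```text
clock: 38.15
tcp_pos: [0.5257, 0.185, 0.1621]
orientation: [-1.318, -2.852, -0.0]
contact_force: [1.1, -0.2, -1.5]
grip_width: 0.0065
gripper_force: 58.9
```

step_arm(
  moves=[
    [0,0,2,0,0,0,2],
    [0,0,4,0,0,0,2],
    [0,0,5,0,0,0,2],
    [0,0,5,0,0,0,2],
  ],
)

```text
clock: 38.55
tcp_pos: [0.5257, 0.1848, 0.1574]
orientation: [1.318, 2.852, 0.0]
contact_force: [-0.6, -0.1, -0.1]
grip_width: 0.0064
gripper_force: 58.9
```

```bash
python3 -c "
from h import *
st(); print(rk(r.get_obs()['tcp_pos']))"
```

```text
t 38.55 tcp [0.5257 0.1848 0.1574] yaw 130.39 z [ 0.  0. -1.] q [-0.05  0.41 -0.5   1.88  0.25  0.9   0.03] F [-0.6  -0.06 -0.15] w 0.0064 58.924800753593445
[-0.04978297 -0.0265945 ]
```

Just touching. A little lower, then release.

step_arm(
  moves=[
    [0,0,1,0,0,0,2],
    [0,0,1,0,0,0,2],
  ],
)

```text
clock: 38.75
tcp_pos: [0.5258, 0.1849, 0.1567]
orientation: [1.318, 2.851, 0.001]
contact_force: [-0.3, 1.4, 1.2]
grip_width: 0.0061
gripper_force: 59.2
```

step_arm(
  moves=[
    [0,0,0,0,0,0,9],
    [0,0,0,0,0,0,14],
    [0,0,0,0,0,0,20],
    [0,0,0,0,0,0,20],
    [0,0,-15,0,0,0,20],
    [0,0,-40,0,0,0,20],
    [0,0,-80,0,0,0,30],
    [-30,-40,-110,0,0,0,50],
  ],
)

```text
clock: 39.55
tcp_pos: [0.517, 0.149, 0.2662]
orientation: [1.305, 2.856, 0.011]
contact_force: [1.0, -1.2, 0.0]
grip_width: 0.0433
gripper_force: 0.0
```

```bash
python3 -c "
from h import *
st(); f=grab('scene'); hung(f); bars(f)
go([.547+.019*np.cos(np.radians(64.6)),-.3313+.019*np.sin(np.radians(64.6)),.25],64.6)"
```

```text
t 39.55 tcp [0.517  0.149  0.2662] yaw 130.89 z [ 0.004  0.006 -1.   ] q [ 0.05  0.26 -0.53  1.82  0.14  1.1   0.19] F [ 0.97 -1.22  0.02] w 0.0433 0.0
hook 1 bar 0  body 0 
hook 2 bar 52 (array([-0.05 ,  0.044]), np.float64(0.181)) body 519 (array([-0.084,  0.006]), array([-0.024,  0.085]))
hook 3 bar 70 (array([-0.049, -0.046]), np.float64(0.181)) body 730 (array([-0.084, -0.084]), array([-0.024, -0.007]))
hook 4 bar 0  body 0 
bar uv [133. 237.] 85 z [0.132 0.14 ] (array([ 313.2, -213.9]), array([ 8.4, 61.4]), 87.4)
bar uv [190. 334.] 134 z [0.131 0.139] (array([ 547.1, -330.9]), array([57.4,  9.7]), 65.3)
go [-369.1 -263.7   19.9] [0.0073 0.0025 1.1458]
```

Two hang. Third pail next.

step_arm(
  moves=[
    [-38,-27,0,0,0,0.12,50],
    [-76,-54,0,0,0,0.25,50],
    [-114,-81,0,0,0,0.38,50],
    [-152,-108,0,0,0,0.5,50],
    [-190,-136,0,0,0,0.63,50],
    [-228,-163,0,0,0,0.76,50],
    [-266,-190,0,0,0,0.89,50],
    [-304,-217,0,0,0,1.02,50],
  ],
)

```text
clock: 40.4
tcp_pos: [0.5478, -0.2312, 0.2632]
orientation: [2.547, 1.838, 0.001]
contact_force: [0.4, 1.0, 0.4]
grip_width: 0.0496
gripper_force: 0.0
```

```bash
python3 -c "
from h import *
st(); go([.547+.019*np.cos(np.radians(64.6)),-.3313+.019*np.sin(np.radians(64.6)),.20],64.6)"
```

```text
t 40.4 tcp [ 0.5478 -0.2312  0.2632] yaw 71.63 z [ 0.001 -0.    -1.   ] q [ 0.42  0.32 -0.16  1.71  0.06  1.11 -0.08] F [0.35 0.96 0.37] w 0.0496 0.0
go [-76.4  33.   63.3] [ 0.0012 -0.0002  0.1228]
```

step_arm(
  moves=[
    [-25,10,20,0,0,0.06,50],
    [-50,20,40,0,0,0.12,50],
    [-76,33,63,0,0,0.123,50],
    [-76,33,63,0,0,0.123,50],
    [-76,33,63,0,0,0.123,50],
  ],
)

```text
clock: 40.9
tcp_pos: [0.5554, -0.312, 0.1991]
orientation: [-2.651, -1.684, 0.0]
contact_force: [0.1, 0.5, 0.3]
grip_width: 0.0503
gripper_force: 0.0
```

```bash
python3 -c "
from h import *
st(); f=grab('wrist'); bars(f); go([.547+.019*np.cos(np.radians(64.8)),-.3312+.019*np.sin(np.radians(64.8)),.117],64.8)"
```

```text
t 40.9 tcp [ 0.5554 -0.312   0.1991] yaw 64.83 z [-0.001  0.001 -1.   ] q [ 0.49  0.45 -0.11  1.68  0.05  1.02 -0.07] F [0.11 0.46 0.29] w 0.0503 0.0
bar uv [282. 264.] 1231 z [0.133 0.136] (array([ 547.2, -331.7]), array([58.1,  8.3]), 64.7)
go [-3.3  0.2 82.9] [ 0.0007 -0.0009  0.0024]
```

step_arm(
  moves=[
    [-3,0,20,0,0,0,50],
    [-3,0,45,0,0,0,50],
    [-3,0,70,0,0,0,50],
    [-3,0,82,0,0,0,50],
    [-3,0,82,0,0,0,50],
    [-3,0,82,0,0,0,50],
  ],
)

```text
clock: 41.55
tcp_pos: [0.5554, -0.3142, 0.1185]
orientation: [2.649, 1.686, 0.002]
contact_force: [1.4, -0.7, 0.3]
grip_width: 0.0502
gripper_force: 0.0
```

```bash
python3 -c "
from h import *
st(); go([.547+.019*np.cos(np.radians(64.8)),-.3313+.019*np.sin(np.radians(64.8)),.117],64.8)"
```

```text
t 41.55 tcp [ 0.5554 -0.3142  0.1185] yaw 64.95 z [ 0.002 -0.    -1.   ] q [ 0.49  0.54 -0.1   1.74  0.07  0.87 -0.08] F [ 1.4  -0.71  0.31] w 0.0502 0.0
go [-0.1 -0.3  1.5] [ 0.0018 -0.0003  0.0026]
```

step_arm(
  grip_force=60,
  moves=[
    [0,-0.3,1,0,0,0,30],
    [0,-0.3,1,0,0,0,15],
    [0,-0.3,1,0,0,0,2],
    [0,-0.3,1,0,0,0,2],
    [0,-0.3,1,0,0,0,2],
    [0,-0.3,1,0,0,0,2],
  ],
)

```text
clock: 42.15
tcp_pos: [0.5549, -0.3145, 0.117]
orientation: [2.65, 1.685, 0.002]
contact_force: [-1.0, 0.2, 6.1]
grip_width: 0.0065
gripper_force: 58.7
```

step_arm(
  moves=[
    [0,0,-15,0,0,0,2],
    [0,0,-40,0,0,0,2],
    [0,0,-80,0,0,0,2],
    [0,0,-120,0,0,0,2],
    [0,0,-160,0,0,0,2],
    [0,0,-165,0,0,0,2],
    [0,0,-165,0,0,0,2],
  ],
)

```text
clock: 42.85
tcp_pos: [0.5544, -0.3146, 0.2829]
orientation: [2.649, 1.684, 0.002]
contact_force: [0.1, -0.5, -2.4]
grip_width: 0.0064
gripper_force: 58.8
```

```bash
python3 -c "
from h import *
st(); go(wd(-.14,-.1165,.285),130.4)"
```

```text
t 42.85 tcp [ 0.5544 -0.3146  0.2829] yaw 64.89 z [ 0.002 -0.001 -1.   ] q [ 0.5   0.38 -0.1   1.59  0.04  1.18 -0.05] F [ 0.11 -0.53 -2.4 ] w 0.0064 58.75408709049225
go [ 320.6 -193.5   -2.7] [ 0.0024  0.0017 -1.1433]
```

step_arm(
  moves=[
    [36,-22,0,0,0,-0.13,2],
    [72,-44,0,0,0,-0.26,2],
    [108,-65,0,0,0,-0.39,2],
    [144,-87,0,0,0,-0.52,2],
    [180,-109,0,0,0,-0.65,2],
    [216,-131,0,0,0,-0.78,2],
    [252,-152,0,0,0,-0.91,2],
    [280,-170,0,0,0,-1.04,2],
  ],
)

```text
clock: 43.65
tcp_pos: [0.517, 0.0139, 0.2793]
orientation: [-1.451, -2.783, 0.002]
contact_force: [0.9, -0.5, -1.5]
grip_width: 0.007
gripper_force: 58.8
```

step_arm(
  moves=[
    [0,0,0,0,0,0,2],
    [0,0,0,0,0,0,2],
  ],
)

```text
clock: 43.85
tcp_pos: [0.5178, 0.0117, 0.2795]
orientation: [-1.46, -2.779, 0.003]
contact_force: [0.7, -0.4, -0.5]
grip_width: 0.0068
gripper_force: 58.8
```

```bash
python3 -c "
from h import *
st(); go(wd(-.14,-.1164,.283),130.4)"
```

```text
t 43.85 tcp [0.5178 0.0117 0.2795] yaw 124.55 z [-0.003 -0.    -1.   ] q [ 0.24  0.21 -0.44  1.84  0.1   1.12  0.37] F [ 0.7  -0.45 -0.54] w 0.0068 58.79217803478241
go [39.5 24.1 -3.5] [-0.0027 -0.0016 -0.1021]
```

step_arm(
  moves=[
    [20,12,0,0,0,-0.05,2],
    [35,20,0,0,0,-0.1,2],
    [39.5,24,0,0,0,-0.102,2],
    [39.5,24,0,0,0,-0.102,2],
    [39.5,24,30,0,0,-0.102,2],
    [39.5,24,60,0,0,-0.102,2],
    [39.5,24,83,0,0,-0.102,2],
    [39.5,24,84,0,0,-0.102,2],
  ],
)

```text
clock: 44.65
tcp_pos: [0.5143, 0.0557, 0.1941]
orientation: [-1.32, -2.845, 0.006]
contact_force: [-0.0, 0.5, -1.0]
grip_width: 0.0062
gripper_force: 58.7
```

step_arm(
  moves=[
    [0,20,0,0,0,0,2],
    [0,40,0,0,0,0,2],
    [0,60,0,0,0,0,2],
    [0,72,0,0,0,0,2],
    [0,79,0,0,0,0,2],
    [0,79,0,0,0,0,2],
    [0,79,0,0,0,0,2],
  ],
)

```text
clock: 45.35
tcp_pos: [0.5762, 0.1079, 0.1971]
orientation: [-1.32, -2.851, 0.001]
contact_force: [-0.6, -0.4, -1.3]
grip_width: 0.0064
gripper_force: 58.8
```

```bash
python3 -c "
from h import *
st(); print(rk(r.get_obs()['tcp_pos'])); go(wd(-.0575,-.1164,.185),130.4);go(wd(-.0502,-.1164,.162),130.4)"
```

```text
t 45.35 tcp [0.5762 0.1079 0.1971] yaw 130.3 z [-0.    -0.001 -1.   ] q [ 0.07  0.41 -0.46  1.78  0.21  1.    0.23] F [-0.63 -0.45 -1.26] w 0.0064 58.76916825771332
[-0.06115095 -0.1178859 ]
go [ 1.5  3.7 12.1] [-0.0007  0.0002 -0.0017]
go [ 1.5 11.  35.1] [-0.0007  0.0002 -0.0017]
```

step_arm(
  moves=[
    [1.5,3.7,3,0,0,0,2],
    [1.5,3.7,10,0,0,0,2],
    [1.5,4.5,15,0,0,0,2],
    [1.5,6,20,0,0,0,2],
    [1.5,8,25,0,0,0,2],
    [1.5,10,29,0,0,0,2],
    [1.5,11,32,0,0,0,2],
    [1.5,11,35,0,0,0,2],
  ],
)

```text
clock: 46.15
tcp_pos: [0.5842, 0.1172, 0.1618]
orientation: [1.319, 2.851, 0.0]
contact_force: [0.0, -0.6, -0.9]
grip_width: 0.0066
gripper_force: 58.8
```

step_arm(
  moves=[
    [0,0,2,0,0,0,2],
    [0,0,4,0,0,0,2],
    [0,0,5.5,0,0,0,2],
    [0,0,5.5,0,0,0,2],
  ],
)

```text
clock: 46.55
tcp_pos: [0.584, 0.1169, 0.1567]
orientation: [1.319, 2.851, 0.0]
contact_force: [-1.5, -0.3, 0.3]
grip_width: 0.0061
gripper_force: 58.9
```

```bash
python3 -c "
from h import *
st(); print(rk(r.get_obs()['tcp_pos']))"
```

```text
t 46.55 tcp [0.584  0.1169 0.1567] yaw 130.33 z [ 0. -0. -1.] q [ 0.04  0.47 -0.45  1.8   0.25  0.93  0.19] F [-1.48 -0.33  0.29] w 0.0061 58.92773509025574
[-0.04937153 -0.11611032]
```

step_arm(
  moves=[
    [0,0,0.7,0,0,0,2],
    [0,0,0.7,0,0,0,2],
  ],
)

```text
clock: 46.75
tcp_pos: [0.5841, 0.1169, 0.1563]
orientation: [1.319, 2.851, 0.0]
contact_force: [-2.5, -0.3, 2.9]
grip_width: 0.0064
gripper_force: 59.1
```

step_arm(
  moves=[
    [0,0,0,0,0,0,9],
    [0,0,0,0,0,0,14],
    [0,0,0,0,0,0,20],
    [0,0,0,0,0,0,20],
    [0,0,-15,0,0,0,20],
    [0,0,-40,0,0,0,20],
    [0,0,-80,0,0,0,30],
    [0,0,-110,0,0,0,30],
  ],
)

```text
clock: 47.55
tcp_pos: [0.5844, 0.1173, 0.2692]
orientation: [1.318, 2.85, 0.003]
contact_force: [0.7, 0.9, -0.2]
grip_width: 0.0302
gripper_force: 0.0
```

step_arm(
  moves=[
    [0,-40,-30,0,0,0,30],
    [-30,-80,-30,0,0,0,30],
    [-60,-120,-30,0,0,0,30],
    [-90,-150,-30,0,0,0,30],
    [-90,-150,-30,0,0,0,30],
    [-90,-150,-30,0,0,0,30],
    [-90,-150,-30,0,0,0,30],
    [-90,-150,-30,0,0,0,30],
  ],
)

```text
clock: 48.35
tcp_pos: [0.5282, -0.047, 0.2962]
orientation: [1.315, 2.853, 0.001]
contact_force: [0.5, 0.9, 0.3]
grip_width: 0.0303
gripper_force: 0.0
```

step_arm(
  moves=[
    [0,0,0,0,0,0,30],
    [0,0,0,0,0,0,30],
    [0,0,0,0,0,0,30],
    [0,0,0,0,0,0,30],
    [0,0,0,0,0,0,30],
    [0,0,0,0,0,0,30],
    [0,0,0,0,0,0,30],
    [0,0,0,0,0,0,30],
  ],
)

```text
clock: 49.15
tcp_pos: [0.5279, -0.0488, 0.2959]
orientation: [1.319, 2.851, 0.0]
contact_force: [-0.5, -0.1, 0.4]
grip_width: 0.0303
gripper_force: 0.0
```

```bash
python3 -c "
from h import *
st(); f=grab('scene','s9.png'); hung(f); bars(f); gap()
W=world(f); n=(abs(W[...,0]-.45)<.06)&(abs(W[...,1]+.067)<.06); q=W[n&(abs(W[...,2]-.097)<.004)]; print('driver',len(q),rect(q) if len(q)>5 else '')
print(cross(cam(f,(.6604,.1504),'z1.png')),cross(cam(f,(.4781,.3637),'z2.png')))"
```

```text
t 49.15 tcp [ 0.5279 -0.0488  0.2959] yaw 130.33 z [ 0.  0. -1.] q [ 0.33  0.21 -0.41  1.8   0.09  1.15  0.59] F [-0.47 -0.1   0.36] w 0.0303 0.0
hook 1 bar 1  body 0 
hook 2 bar 54 (array([-0.05 ,  0.043]), np.float64(0.181)) body 424 (array([-0.08 ,  0.007]), array([-0.024,  0.083]))
hook 3 bar 70 (array([-0.049, -0.046]), np.float64(0.181)) body 567 (array([-0.083, -0.083]), array([-0.024, -0.007]))
hook 4 bar 81 (array([-0.049, -0.137]), np.float64(0.18)) body 788 (array([-0.083, -0.175]), array([-0.024, -0.095]))
bar uv [133. 237.] 85 z [0.13 0.14] (array([ 314.2, -214.2]), array([ 8.3, 59.6]), 88.5)
gap front/back/edge [-0.0483 -0.0483 -0.0213 -0.0699 -0.0478 -0.0239 -0.0504 -0.0472 -0.0203]
driver 84 (array([449.4, -69.3]), array([24.3, 24.4]), 25.2)
(array([-0., -0.]), 36.3, -1.6) (array([-0.3, -0. ]), 36.9, -1.3)
```

View pics/s9.png

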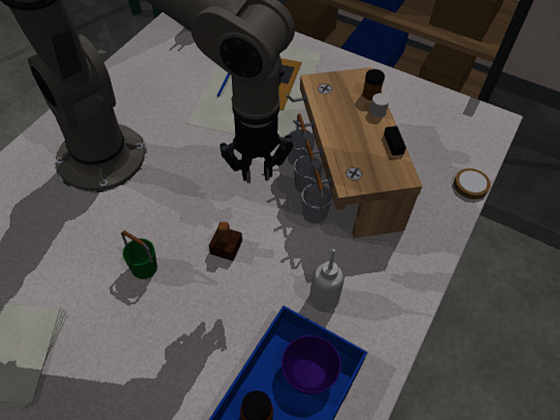

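The picture shows three pails on hooks 2–4 (about (303,170) to (316,205)), the driver in its block (226,240), and the green pail, bottle and bowl untouched. I let the swing settle, then hand in.

step_arm(
  moves=[
    [0,0,0,0,0,0,30],
    [0,0,0,0,0,0,30],
    [0,0,0,0,0,0,30],
    [0,0,0,0,0,0,30],
    [0,0,0,0,0,0,30],
    [0,0,0,0,0,0,30],
    [0,0,0,0,0,0,30],
    [0,0,0,0,0,0,30],
  ],
)

```text
clock: 50.05
tcp_pos: [0.5279, -0.0488, 0.2959]
orientation: [1.319, 2.851, 0.0]
contact_force: [0.5, -1.6, -0.5]
grip_width: 0.03
gripper_force: 0.0
```

step_arm(
  moves=[
    [0,0,0,0,0,0,30],
    [0,0,0,0,0,0,30],
    [0,0,0,0,0,0,30],
    [0,0,0,0,0,0,30],
    [0,0,0,0,0,0,30],
    [0,0,0,0,0,0,30],
    [0,0,0,0,0,0,30],
    [0,0,0,0,0,0,30],
  ],
)

```text
clock: 50.85
tcp_pos: [0.5279, -0.0488, 0.2959]
orientation: [1.319, 2.851, 0.0]
contact_force: [0.6, 0.0, -0.2]
grip_width: 0.0299
gripper_force: 0.0
```

step_arm(
  moves=[
    [0,0,0,0,0,0,30],
    [0,0,0,0,0,0,30],
    [0,0,0,0,0,0,30],
    [0,0,0,0,0,0,30],
    [0,0,0,0,0,0,30],
    [0,0,0,0,0,0,30],
    [0,0,0,0,0,0,30],
    [0,0,0,0,0,0,30],
  ],
)

```text
clock: 51.65
tcp_pos: [0.5279, -0.0488, 0.2959]
orientation: [1.319, 2.851, -0.0]
contact_force: [0.3, 0.3, -0.8]
grip_width: 0.0298
gripper_force: 0.0
```

step_arm(
  moves=[
    [0,0,0,0,0,0,30],
    [0,0,0,0,0,0,30],
    [0,0,0,0,0,0,30],
    [0,0,0,0,0,0,30],
    [0,0,0,0,0,0,30],
    [0,0,0,0,0,0,30],
    [0,0,0,0,0,0,30],
    [0,0,0,0,0,0,30],
  ],
)

```text
clock: 52.45
tcp_pos: [0.5279, -0.0488, 0.2958]
orientation: [-1.319, -2.851, -0.0]
contact_force: [-0.1, 0.9, 0.4]
grip_width: 0.0298
gripper_force: 0.0
```

```bash
python3 -c "
from h import *
hung(grab('scene')); print(r.hand_in())"
```

```text
hook 1 bar 1  body 0 
hook 2 bar 53 (array([-0.05 ,  0.044]), np.float64(0.181)) body 430 (array([-0.08 ,  0.007]), array([-0.024,  0.085]))
hook 3 bar 71 (array([-0.049, -0.046]), np.float64(0.18)) body 574 (array([-0.083, -0.085]), array([-0.024, -0.008]))
hook 4 bar 80 (array([-0.049, -0.138]), np.float64(0.181)) body 794 (array([-0.083, -0.175]), array([-0.024, -0.099]))
the job is handed in; nothing more can be done
None
```

Handed in at about 52 s with the rail flush, both cams at their stops (about 2.3 rad), the screwdriver upright in its block, and the three pails present hanging on hooks 2, 3 and 4; the wash bottle, bowl and green pail were not touched.

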